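Snap the marker into its spring-clip dock

ROBOT

A 6-joint arm with a two-finger parallel gripper is mounted at the origin on a cart in front of the work surface, level with it; the furniture and walls round the work are solid. World frame = base frame: x ahead of the robot, y to its left, z up, the work surface at z = 0. Lengths are in m, angles in degrees, forces in N, time in s.
With the tool pointing down it reaches from about 0.4 to 0.825 m from the base axis. Payload 7 kg.
Tool frame: the origin (TCP) lies at the very end of the fingers, on their centre line; the grasp point (between the pads) lies bot.grip_depth behind it (bot.grip_depth is the distance from the TCP to the grasp point, in m); z points along the fingers, y is the line along which they close (so a half turn about z gives the same grasp; the last joint's range is limited). The gripper opens to 85 mm and grips with 20 to 120 N. Pads are 22 mm wide; open, the fingers measure 114 mm over their backs; the gripper's body (76 mm by 85 mm) begins 54 mm behind the grasp point. The pads swing forward as they close: fully open they stand 13 mm farther back than shut.
Start: joints at [-51.56, 20.546, 0.682, 0, -70.136, -16.507], TCP at [0.252, -0.626, 0.203] pointing down, gripper open.
Joint ranges: [-176.03, 176.03], [-82.01, 121.73], [-58.28, 71.71], [-173.87, 95.51], [-174.79, -0.11], [-173.66, 173.66]. Speed limits (degrees/s): [136.94, 136.94, 172.46, 180, 180, 180].

INTERFACE

Orientations are given as [roll, pitch, yaw] about the fixed x, y, z axes, in that order (R = Rz(yaw) Ry(pitch) Rx(roll)).
In Python, from bench import telemetry, cams, workorder, bot gives the robot as it stands. The module is installed in compiled form; this text tells all that it offers.
- The arm moves only by the tool step_arm, never from a script. Its argument "targets" is a list of rows, each an object of numbers: "x", "y", "z": the shift along the world's x, y, z in m; "wx", "wy", "wz": the turn, a rotation vector about the world's x, y, z in degrees. In form: [{"x": .., "y": .., "z": .., "wx": .., "wy": .., "wz": ..}, ...]. A call has 1 to 20 rows; each row shifts and turns the commanded pose from where the row before left it; what a row does not reach is not made up. A row lasts 1/12 s, in which the tool goes at most 41.7 mm and 7.16 degrees, less where a joint would pass 70% of its speed; a pose out of reach is approached as far as the arm can. A call with a gripper value outside its range is refused whole. "grip" is the closure in counts, from 0 (fully open) to 255 (shut), set as the call begins (left out, the last holds). The fingers move at their own pace and stop on an object; "grip_force" is the grip in N (left out, the last holds). Time passes only in rows, so rows that do not move let the fingers close. It gives the time, the measured TCP pose, the force, the opening and the grip force at its end, in the units of the state.
- telemetry.sense(): the state, without advancing time (a new reading comes with each control period).
- cams.get_image(name): name is "scene" or "top"; returns the picture (420x560x3 uint8, red, green, blue); there is no depth.
- cams.get_calibration(name): a dict with "fx", "fy", "cx", "cy" (pixels), "R" (3x3) and "t" (3): a world point X has camera coordinates R X + t. Camera axes: x right, y down, z forward; pixel columns grow to the right and rows downward; lengths in m; the calibration is good to about 2 mm. A picture is of the moment at which its call begins. get_calibration takes no time and is no camera call.
- workorder.job_done(): hands the job in; it is judged then, once.
The state is a dict: "t": time; "joints": joint angles; "joint_velocities": joint speeds; "joint_efforts": joint torques, N m; "tool_pos": TCP position; "orientation": TCP orientation; "wrist_force": force on the tool from outside, world axes, zero at the start; "torque": the same for the moment, N m; "finger_gap": finger opening in m; "gripper_force": force on a finger pad.
Only numpy, scipy, OpenCV 4.12 (cv2) and the standard library are available. Lean on these libraries where they do the work, as an engineer would, in place of code of your own. Each camera call takes 0.05 s, during which the arm holds its last target. There are 200 camera calls.

TASK

Take the thick marker pen and put it away in the dock on the table: centre it lengthwise over both spring clips, press it straight down until both clips snap round it, and keep pressing it home for about half a second with a steady push of about 16 N (under 12 N does not seat it, over 22 N overloads the sprung head). Then let go, leaving it held by both clips, and leave the other things where they are, neither displaced nor leaned on.

Things in the scene. Friction and masses are not known exactly. Their poses are not given: they have to be found in the camera images.
- marker: thick round marker pen, white barrel with black cap, 144 mm long, barrel 16 mm across, 30 g; a black six-sided anti-roll ring (18 mm across flats, 8 mm wide) at either end. It lies on a flat of each ring. Origin: middle of its length, 9 mm below its axis as it lies; y axis along the pen, z up at the start. Either end may point either way in the dock.
- marker_mid (a point): point on the marker's axis at the middle of its length; y along the pen (use this one where the pen has rolled in the fingers)
- dock: fixed grey desk dock; origin: underside centre of its base plate (70 x 130 x 10 mm, 130 along its y axis). Two posts carry a height carrier and, on springs above it, a black head bar with two spring clips, 42 mm either side of the middle along y. The pen lies in both clips along the dock's y axis, over the centre line. Room for fingers: 66 mm between the clips, 28 mm below a seated pen's axis.
- dock_left (a point): point on the base plate's top, under the clip at the dock's +y end. The sprung head also gives up to 6 mm sideways (x), softly. The carrier is clamped at another height each time: with the head unloaded, a seated pen's axis is 84 to 110 mm above the table. This height is not reported; the clips must be found by touch. A pen first meets the lips some 12 to 16 mm above its seated height.
- dock_right (a point): the same point under the clip at the -y end. Each clip is two upright sprung steel strips, 14 mm wide, with low-friction round lips (3 mm radius, 8.4 mm gap when empty) and tops flared about 10 mm up and outward from the lips, over a seat pad. Pushing the pen through both clips takes roughly 5 to 9 N; then it drops onto the pads.
- head (a joint): downward travel of the sprung head bar in m: 0 at rest; it sinks 1 mm for every 3 N of push after the first 1 N, so 5 mm is about 16 N. Under 3.5 mm does not seat the pen; over 7.2 mm (some 22 N) overloads it; hard stop at 9.5 mm.
- clip_left_near (a joint): spring strip of the clip at the dock's +y end, on its -x side: opening angle in rad, 0 = empty or pen only lying on top; about 0.13 while the pen passes the lips; about 0.067 when snapped round the pen (readings are noisy)
- clip_left_far (a joint): spring strip of the clip at the dock's +y end, on its +x side: opening angle in rad, 0 = empty or pen only lying on top; about 0.13 while the pen passes the lips; about 0.067 when snapped round the pen (readings are noisy)
- clip_right_near (a joint): spring strip of the clip at the dock's -y end, on its -x side: opening angle in rad, 0 = empty or pen only lying on top; about 0.13 while the pen passes the lips; about 0.067 when snapped round the pen (readings are noisy)
- clip_right_far (a joint): spring strip of the clip at the dock's -y end, on its +x side: opening angle in rad, 0 = empty or pen only lying on top; about 0.13 while the pen passes the lips; about 0.067 when snapped round the pen (readings are noisy)
- ballpoint: thin slim pen, 11 x 145 x 9 mm, long along its y axis, origin centre of its underside; a bystander
- tape: roll of masking tape lying flat, 96 mm across, 25 mm high, origin centre of its underside; a bystander
- timer: small white timer with a red knob, 62 x 62 x 51 mm, origin centre of its underside; a bystander behind the dock

How it is judged (in metres and radians):
On the way:
1. with the marker snapped into both clips, it is pressed home: the sprung head stays sunk 3.5 to 7.2 mm for 0.3 s (value of joint any of clip_left_near, clip_left_far above 0.055 rad and value of joint any of clip_right_near, clip_right_far above 0.055 rad and y of marker_mid in the frame of dock between -0.014 and 0.014 m and x of marker_mid in the frame of dock between -0.008 and 0.008 m and z of marker_mid in the frame of dock above 0.07 m and angle between the y axis of marker and the y axis of dock, either way round below 0.1 rad and value of joint head above 0.0035 m), for 0.3 s.
At the end, for the whole second after the job is handed in: the marker lies still, released, in both clips, each of the four strips held open more than 0.025 rad by it, its middle (marker_mid) within 14 mm of the dock's middle lengthwise and 8 mm sideways, parallel to the dock's y axis within 0.1 rad, and the sprung head is back up (sunk under 2 mm) (value of joint each of clip_left_near, clip_left_far, clip_right_near, clip_right_far above 0.025 rad and y of marker_mid in the frame of dock between -0.014 and 0.014 m and x of marker_mid in the frame of dock between -0.008 and 0.008 m and z of marker_mid in the frame of dock above 0.07 m and angle between the y axis of marker and the y axis of dock, either way round below 0.1 rad and value of joint head below 0.002 m and linear speed of marker below 0.02 m/s); the robot touches nothing.
It fails at once if the sprung head is overloaded (sunk more than 7.2 mm) (value of joint head above 0.0072 m).
It fails at once if a bystander is displaced by more than 30 mm (distance of any of ballpoint, tape, timer from where it was at the start of the episode above 0.03 m).
It fails at once if the gripper leans on a bystander with more than 15 N (contact force between any of the arm, the fingers and ballpoint above 15 N or contact force between any of the arm, the fingers and tape above 15 N or contact force between any of the arm, the fingers and timer above 15 N).
It also fails if it takes over 46 s, if anything falls off the work surface, if the arm or the gripper's body presses on something with over 40 N, if the wrist force passes 120 N, or if a joint passes its speed limit or range.

## Working session

There is one attempt and no reset: what is moved stays moved. The work goes in short steps, Python scripts to look and compute and a tool call to move; the robot and the scene stay as the last step left them, time stands still between calls to the robot, and variables do not carry over. Pictures are saved under pics/ and viewed, at most 10 in all, crops included, and the job is handed in when it is done.

Besides the shell and the picture viewer there is one more tool, called after "Emit:" by a JSON object that holds its "api" and its "payload". step_arm: Moves the arm, as the interface text tells. Its arguments: {"type":"object","properties":{"targets":{"type":"array","items":{"type":"object","properties":{"x":{"type":"number"},"y":{"type":"number"},"z":{"type":"number"},"wx":{"type":"number"},"wy":{"type":"number"},"wz":{"type":"number"}}}},"grip":{"type":"number"},"grip_force":{"type":"number"}},"required":["targets"]}

```bash
mkdir -p pics
python3 - <<'E'
from bench import telemetry,cams,bot
import cv2,numpy as np
for n in("scene","top"):
    im=cams.get_image(n);cv2.imwrite(f"pics/{n}0.png",im[:,:,::-1])
    c=cams.get_calibration(n);print(n,c['fx'],c['cx'],c['cy'],np.round(c['R'],3).tolist(),np.round(c['t'],3))
print(bot.grip_depth,telemetry.sense())
E
```

```text
scene 470.93907690138866 282.1809035134653 211.04580764712418 [[-0.79, -0.613, 0.007], [-0.494, 0.63, -0.6], [0.364, -0.477, -0.8]] [0.41  0.265 0.893]
top 502.88701133603865 274.4851492492317 209.55276127743022 [[-0.017, -1.0, -0.007], [-0.988, 0.018, -0.153], [0.153, 0.004, -0.988]] [0.04  0.509 1.102]
0.0187 {'t': 0.1, 'joints': array([-5.15603688e+01,  2.05871625e+01,  6.39418213e-01, -1.78295649e-02,
       -7.01346605e+01, -1.65061191e+01]), 'joint_velocities': array([-0.0301461 , -0.13801664,  0.10862748,  0.02406956, -0.04431789,
        0.05109467]), 'joint_efforts': array([-1.28264990e-03, -5.84764588e+01,  2.94108349e+01,  6.95458353e+00,
       -3.18170431e-03,  8.38430935e-06]), 'tool_pos': array([ 0.25192746, -0.62572715,  0.202362  ]), 'orientation': array([ 1.79916229e+02, -7.34372250e-03, -1.58072553e+02]), 'wrist_force': array([0.38897251, 0.90633242, 0.70286426]), 'torque': array([-0.04362901, -0.01087529, -0.00254912]), 'gripper_force': 0.0, 'finger_gap': 0.08554663340008775}
```

View pics/scene0.png

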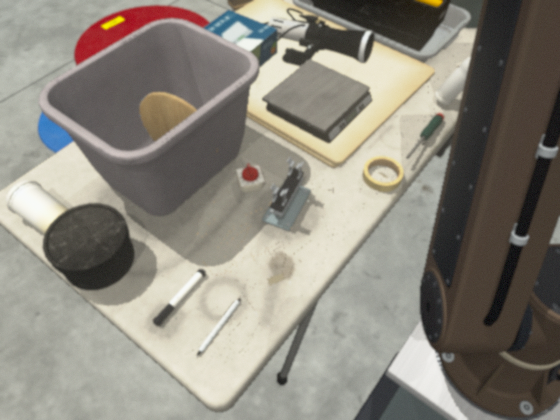

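View pics/top0.png

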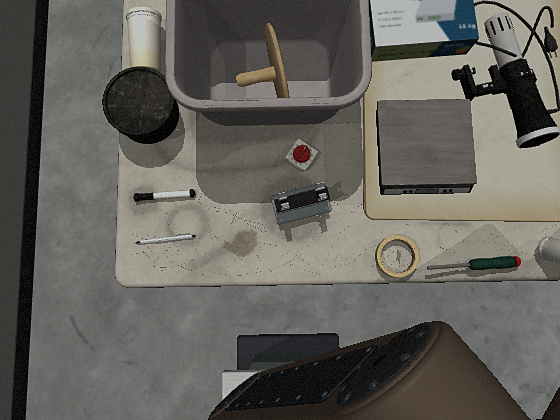

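The scene view shows the marker at about (180,297), ballpoint at (220,326), dock at (288,200) and timer at (250,177). In the top view the marker is at (165,195), the dock at (302,203), the timer at (302,155) and the tape at (397,257). Next I'll zoom in on the marker and dock.

```bash
cat > h.py <<'E'
from bench import telemetry,cams,bot
import cv2,numpy as np
def ray(n,u,v,z):
    c=cams.get_calibration(n);R=np.array(c['R']);t=np.array(c['t'])
    d=R.T@np.array([(u-c['cx'])/c['fx'],(v-c['cy'])/c['fy'],1]);o=-R.T@t
    return o+d*(z-o[2])/d[2]
def tri(a,b):
    A=[];B=[]
    for n,(u,v) in(("top",a),("scene",b)):
        c=cams.get_calibration(n);R=np.array(c['R']);t=np.array(c['t'])
        for k,x in((0,(u-c['cx'])/c['fx']),(1,(v-c['cy'])/c['fy'])):
            A.append(R[k]-x*R[2]);B.append(x*t[2]-t[k])
    return np.linalg.lstsq(np.array(A),np.array(B),rcond=None)[0]
E
python3 - <<'E'
from h import *
t=cv2.imread("pics/top0.png");s=cv2.imread("pics/scene0.png")
z=lambda i,x,y,w,h,k:cv2.resize(i[y:y+h,x:x+w],None,fx=k,fy=k,interpolation=cv2.INTER_CUBIC)
a=z(t,262,170,80,60,5);b=z(s,255,150,80,60,5);c=z(t,125,175,80,60,5);d=z(s,140,260,80,75,4)[:300,:]
out=np.zeros((600,800,3),np.uint8);out[:300,:400]=a;out[:300,400:]=b;out[300:,:400]=c;out[300:,400:720]=d
cv2.imwrite("pics/z.png",out)
E
```

```text
(no output)
```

View pics/z.png

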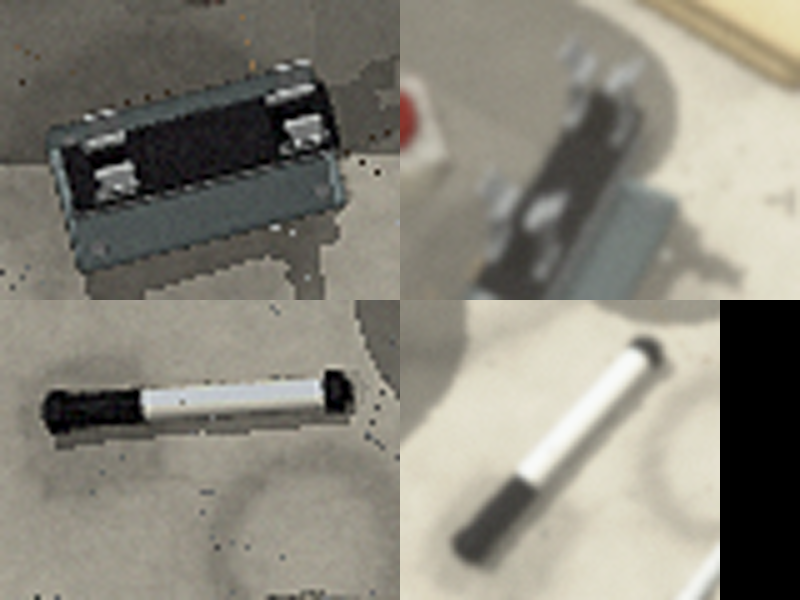

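The crop shows the marker lying along y with its cap toward +y. In the dock, the clip strip tops are bright spots in pairs at (117,180)/(105,139) and (304,133)/(290,92) in the top crop.

Run:
```python
from h import *
np.set_printoptions(precision=4,suppress=True)
T=lambda x,y:(262+x/5,170+y/5)
P=[ray("top",*T(*p),.01) for p in((80,270),(345,205),(325,70),(50,130))]
print(np.array(P),[np.linalg.norm(P[i]-P[i-1])for i in range(4)],np.mean(P,0))
d=P[0]-P[1];e=P[3]-P[2];print("yaw",[np.degrees(np.arctan2(-v[0],v[1])) for v in(d,e)])
print("clips")
S=lambda x,y:(255+(x-400)/5,150+y/5)
Q=[tri(T(*a),S(*b)) for a,b in(((117,180),(543,208)),((105,139),(495,185)),((304,133),(622,80)),((290,92),(575,55)))]
print(np.array(Q),np.mean(Q,0));d=Q[0]+Q[1]-Q[2]-Q[3];print(np.degrees(np.arctan2(-d[0],d[1])),np.linalg.norm(d)/2)
print("marker")
# mask-based: dark+white, region
im=cv2.imread("pics/top0.png")
M=[ray("top",125+x/5,175+(y-300)/5,.009) for x,y in((44,412),(355,392))]
N=[ray("scene",140+(x-400)/4,260+(y-300)/4,.009) for x,y in((462,553),(654,342))]
for m in(M,N):
  d=m[0]-m[1];print(m,(m[0]+m[1])/2,np.linalg.norm(d),np.degrees(np.arctan2(-d[0],d[1])))
for n,u,v in(("top",302,155),("top",397,257),("top",165,239)):print(ray(n,u,v,.02))
```

```text
[[ 0.4802  0.0238  0.01  ]
 [ 0.5084 -0.1     0.01  ]
 [ 0.5727 -0.0929  0.01  ]
 [ 0.5465  0.0366  0.01  ]] [np.float64(0.06746444662471966), np.float64(0.12701786426053796), np.float64(0.06461620289501059), np.float64(0.13212367098719516)] [ 0.527  -0.0331  0.01  ]
yaw [np.float64(12.829653771939894), np.float64(11.431659920820625)]
clips
[[ 0.5085  0.0078  0.0997]
 [ 0.5272  0.0136  0.1058]
 [ 0.5278 -0.0738  0.0962]
 [ 0.546  -0.0665  0.1058]] [ 0.5274 -0.0297  0.1019]
13.261359488237623 0.08305569193321433
marker
[array([0.5494, 0.3607, 0.009 ]), array([0.5562, 0.2148, 0.009 ])] [0.5528 0.2878 0.009 ] 0.14610800217058165 2.6673092541578645
[array([0.548 , 0.3623, 0.009 ]), array([0.5556, 0.2201, 0.009 ])] [0.5518 0.2912 0.009 ] 0.14233652843977102 3.0555337510108016
[ 0.6411 -0.0355  0.02  ]
[ 0.3985 -0.2451  0.02  ]
[0.4491 0.2834 0.02  ]
```

Emit:
{"api": "step_arm", "payload": {"targets": [{"x":0.012,"y":0.036,"wz":3},{"x":0.012,"y":0.036,"wz":3},{"x":0.012,"y":0.036,"wz":3},{"x":0.012,"y":0.036,"wz":3},{"x":0.012,"y":0.036,"wz":3},{"x":0.012,"y":0.036,"wz":3},{"x":0.012,"y":0.036,"wz":3},{"x":0.012,"y":0.036,"wz":3},{"x":0.012,"y":0.036,"wz":3},{"x":0.012,"y":0.036,"wz":3},{"x":0.012,"y":0.036,"wz":3},{"x":0.012,"y":0.036,"wz":3},{"x":0.012,"y":0.036,"wz":3},{"x":0.012,"y":0.036,"wz":3},{"x":0.012,"y":0.036,"wz":3},{"x":0.012,"y":0.036,"wz":3},{"x":0.012,"y":0.036,"wz":3},{"x":0.012,"y":0.036,"wz":3},{"x":0.012,"y":0.036,"wz":3},{"x":0.012,"y":0.036,"wz":3}], "grip": 110, "grip_force": 60}}

```text
invalid input
```

Emit:
{"api": "step_arm", "payload": {"targets": [{"x":0.012,"y":0.036,"z":0,"wx":0,"wy":0,"wz":3}], "grip": 110, "grip_force": 60}}

```text
t: 0.18
tool_pos: [0.2626, -0.593, 0.201]
orientation: [179.9, -0.1, -155.3]
wrist_force: [2.5, 0.2, 0.2]
finger_gap: 0.0753
gripper_force: 0.0
```

Emit:
{"api": "step_arm", "payload": {"targets": [{"x":0.012,"y":0.036,"z":0,"wx":0,"wy":0,"wz":3},{"x":0.012,"y":0.036,"z":0,"wx":0,"wy":0,"wz":3},{"x":0.012,"y":0.036,"z":0,"wx":0,"wy":0,"wz":3},{"x":0.012,"y":0.036,"z":0,"wx":0,"wy":0,"wz":3},{"x":0.012,"y":0.036,"z":0,"wx":0,"wy":0,"wz":3},{"x":0.012,"y":0.036,"z":0,"wx":0,"wy":0,"wz":3},{"x":0.012,"y":0.036,"z":0,"wx":0,"wy":0,"wz":3},{"x":0.012,"y":0.036,"z":0,"wx":0,"wy":0,"wz":3},{"x":0.012,"y":0.036,"z":0,"wx":0,"wy":0,"wz":3},{"x":0.012,"y":0.036,"z":0,"wx":0,"wy":0,"wz":3},{"x":0.012,"y":0.036,"z":0,"wx":0,"wy":0,"wz":3},{"x":0.012,"y":0.036,"z":0,"wx":0,"wy":0,"wz":3},{"x":0.012,"y":0.036,"z":0,"wx":0,"wy":0,"wz":3},{"x":0.012,"y":0.036,"z":0,"wx":0,"wy":0,"wz":3},{"x":0.012,"y":0.036,"z":0,"wx":0,"wy":0,"wz":3},{"x":0.012,"y":0.036,"z":0,"wx":0,"wy":0,"wz":3},{"x":0.012,"y":0.036,"z":0,"wx":0,"wy":0,"wz":3},{"x":0.012,"y":0.036,"z":0,"wx":0,"wy":0,"wz":3},{"x":0.012,"y":0.036,"z":0,"wx":0,"wy":0,"wz":3}]}}

```text
t: 1.77
tool_pos: [0.492, 0.0958, 0.2032]
orientation: [180.0, 0.0, -97.9]
wrist_force: [0.6, -0.8, 0.8]
finger_gap: 0.0488
gripper_force: 0.0
```

Emit:
{"api": "step_arm", "payload": {"targets": [{"x":0.01,"y":0.032,"z":0,"wx":0,"wy":0,"wz":1.8},{"x":0.01,"y":0.032,"z":0,"wx":0,"wy":0,"wz":1.8},{"x":0.01,"y":0.032,"z":-0.01,"wx":0,"wy":0,"wz":1.8},{"x":0.01,"y":0.032,"z":-0.02,"wx":0,"wy":0,"wz":1.8},{"x":0.01,"y":0.032,"z":-0.02,"wx":0,"wy":0,"wz":1.8},{"x":0.01,"y":0.033,"z":-0.02,"wx":0,"wy":0,"wz":1.8},{"x":0,"y":0,"z":-0.03,"wx":0,"wy":0,"wz":0},{"x":0,"y":0,"z":-0.03,"wx":0,"wy":0,"wz":0},{"x":0,"y":0,"z":-0.015,"wx":0,"wy":0,"wz":0},{"x":0,"y":0,"z":0,"wx":0,"wy":0,"wz":0}]}}

```text
t: 2.6
tool_pos: [0.5494, 0.2851, 0.0534]
orientation: [179.6, -0.3, -87.3]
wrist_force: [-0.5, -0.7, 0.5]
finger_gap: 0.0482
gripper_force: 0.0
```

Run:
```python
from h import *
t=cams.get_image("top")[:,:,::-1];s=cams.get_image("scene")[:,:,::-1]
z=lambda i,x,y,w,h,k:cv2.resize(i[y:y+h,x:x+w],None,fx=k,fy=k,interpolation=cv2.INTER_CUBIC)
cv2.imwrite("pics/g1.png",np.hstack([z(t,115,150,100,100,4),z(s,130,240,100,100,4)]))
```

```text
(no output)
```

View pics/g1.png

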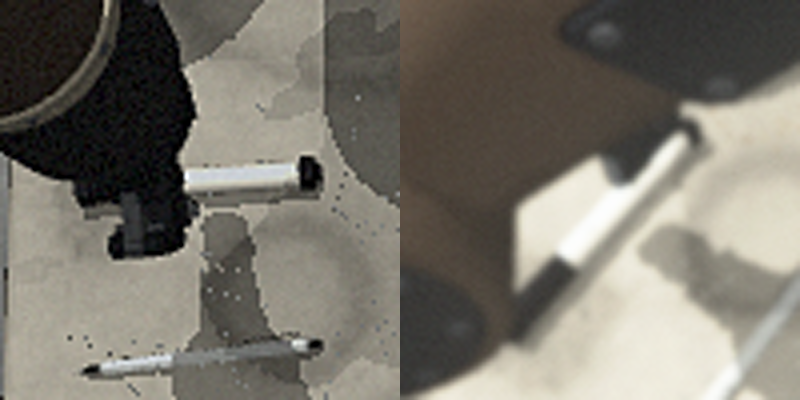

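The fingers straddle the marker near its middle: left panel, pen at row 180, with the fingers at rows ~90 and ~240. The ballpoint, at row 360, is well clear, so I'll descend.

Emit:
{"api": "step_arm", "payload": {"targets": [{"x":0.003,"y":0.004,"z":-0.01,"wx":0,"wy":0,"wz":0},{"x":0,"y":0,"z":-0.012,"wx":0,"wy":0,"wz":0},{"x":0,"y":0,"z":-0.012,"wx":0,"wy":0,"wz":0},{"x":0,"y":0,"z":-0.01,"wx":0,"wy":0,"wz":0},{"x":0,"y":0,"z":-0.006,"wx":0,"wy":0,"wz":0},{"x":0,"y":0,"z":0,"wx":0,"wy":0,"wz":0},{"x":0,"y":0,"z":0,"wx":0,"wy":0,"wz":0}]}}

```text
t: 3.28
tool_pos: [0.5549, 0.2906, 0.0078]
orientation: [180.0, -0.0, -87.3]
wrist_force: [-0.0, 0.6, -0.1]
finger_gap: 0.0487
gripper_force: 0.0
```

Emit:
{"api": "step_arm", "payload": {"targets": [{"x":-0.002,"y":0,"z":-0.004,"wx":0,"wy":0,"wz":0},{"x":0,"y":0,"z":0,"wx":0,"wy":0,"wz":0}]}}

```text
t: 3.45
tool_pos: [0.5528, 0.2908, 0.004]
orientation: [180.0, 0.0, -87.3]
wrist_force: [0.5, -0.0, -0.0]
finger_gap: 0.0483
gripper_force: 0.0
```

Emit:
{"api": "step_arm", "payload": {"targets": [{"x":0,"y":0,"z":0,"wx":0,"wy":0,"wz":0},{"x":0,"y":0,"z":0,"wx":0,"wy":0,"wz":0},{"x":0,"y":0,"z":0,"wx":0,"wy":0,"wz":0},{"x":0,"y":0,"z":0,"wx":0,"wy":0,"wz":0},{"x":0,"y":0,"z":0,"wx":0,"wy":0,"wz":0},{"x":0,"y":0,"z":0,"wx":0,"wy":0,"wz":0},{"x":0,"y":0,"z":0,"wx":0,"wy":0,"wz":0},{"x":0,"y":0,"z":0,"wx":0,"wy":0,"wz":0}], "grip": 230, "grip_force": 90}}

```text
t: 4.12
tool_pos: [0.5531, 0.2909, 0.0042]
orientation: [180.0, 0.0, -87.3]
wrist_force: [-0.3, -0.7, 0.3]
finger_gap: 0.0084
gripper_force: 0.0
```

Run:
```python
from h import *
t=cams.get_image("top")[:,:,::-1];s=cams.get_image("scene")[:,:,::-1]
x=telemetry.sense();print(x['finger_gap'],x['gripper_force'],x['tool_pos'])
z=lambda i,x,y,w,h,k:cv2.resize(i[y:y+h,x:x+w],None,fx=k,fy=k,interpolation=cv2.INTER_CUBIC)
cv2.imwrite("pics/g2.png",np.hstack([z(t,115,150,100,100,4),z(s,130,240,100,100,4)]))
```

```text
0.008515177655718659 0.0 [0.55309766 0.29086394 0.00418608]
```

View pics/g2.png

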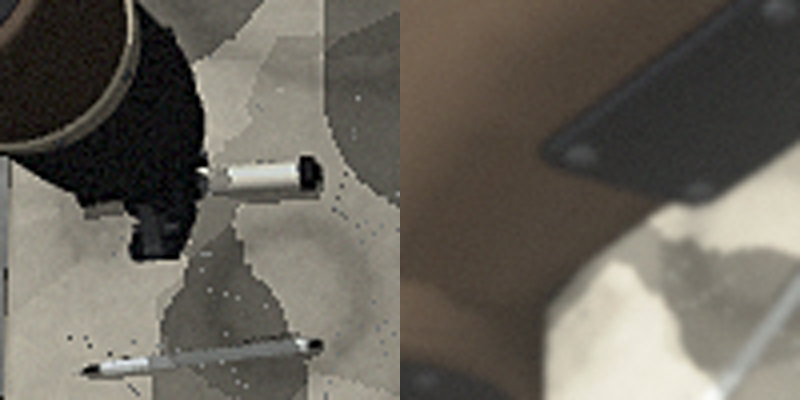

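Run:
```python
from h import *
p=telemetry.sense()['tool_pos']
for n,o in(("top",(115,150,0)),("scene",(130,240,400))):
  c=cams.get_calibration(n)
  for q in(p,p+[-.043,0,.03],p+[.043,0,.03],p+[0,0,.1],np.array([.5528,.2895,.009]),[.549,.361,.009],[.556,.216,.009]):
    v=c['R']@np.array(q)+c['t'];u=v[:2]/v[2]*c['fx']+[c['cx'],c['cy']];print(n,np.round(u),np.round((u-o[:2])*4+[o[2],0]))
```

```text
top [164. 196.] [196. 183.]
top [161. 212.] [183. 247.]
top [161. 175.] [186. 100.]
top [154. 187.] [155. 149.]
top [164. 195.] [197. 182.]
top [134. 198.] [ 75. 190.]
top [195. 193.] [322. 174.]
scene [180. 296.] [602. 226.]
scene [194. 302.] [655. 248.]
scene [163. 278.] [531. 151.]
scene [171. 272.] [566. 128.]
scene [181. 295.] [603. 220.]
scene [156. 322.] [503. 330.]
scene [205. 269.] [699. 116.]
```

Emit:
{"api": "step_arm", "payload": {"targets": [{"x":0,"y":0,"z":-0.001,"wx":0,"wy":0,"wz":0},{"x":0,"y":0,"z":-0.001,"wx":0,"wy":0,"wz":0},{"x":0,"y":0,"z":0,"wx":0,"wy":0,"wz":0}], "grip": 250}}

```text
t: 4.47
tool_pos: [0.5529, 0.2907, 0.0019]
orientation: [180.0, -0.0, -87.3]
wrist_force: [-0.3, -0.7, 0.3]
finger_gap: 0.0019
gripper_force: 0.0
```

Emit:
{"api": "step_arm", "payload": {"targets": [{"x":0,"y":0,"z":0.03,"wx":0,"wy":0,"wz":0},{"x":0,"y":0,"z":0.03,"wx":0,"wy":0,"wz":0},{"x":0,"y":0,"z":0.03,"wx":0,"wy":0,"wz":0},{"x":0,"y":0,"z":0.03,"wx":0,"wy":0,"wz":0},{"x":0,"y":0,"z":0.0,"wx":0,"wy":0,"wz":0}]}}

```text
t: 4.88
tool_pos: [0.5562, 0.2929, 0.1291]
orientation: [-179.5, 0.3, -87.2]
wrist_force: [1.4, 1.6, 0.8]
finger_gap: 0.0014
gripper_force: 0.0
```

Run:
```python
from h import *
t=cams.get_image("top")[:,:,::-1];s=cams.get_image("scene")[:,:,::-1]
x=telemetry.sense();print(x['finger_gap'],x['gripper_force'],x['tool_pos'])
z=lambda i,x,y,w,h,k:cv2.resize(i[y:y+h,x:x+w],None,fx=k,fy=k,interpolation=cv2.INTER_CUBIC)
cv2.imwrite("pics/g3.png",np.hstack([z(t,115,120,100,150,4),z(s,110,210,100,150,4)]))
for n,o in(("top",(115,120,0)),("scene",(110,210,400))):
  c=cams.get_calibration(n);q=x['tool_pos']
  v=c['R']@np.array(q)+c['t'];u=v[:2]/v[2]*c['fx']+[c['cx'],c['cy']];print(n,np.round(u),np.round((u-o[:2])*4+[o[2],0]))
```

```text
0.0008605991563990577 0.0 [0.5536688  0.2914996  0.12380152]
top [151. 185.] [144. 261.]
scene [169. 267.] [636. 227.]
```

View pics/g3.png

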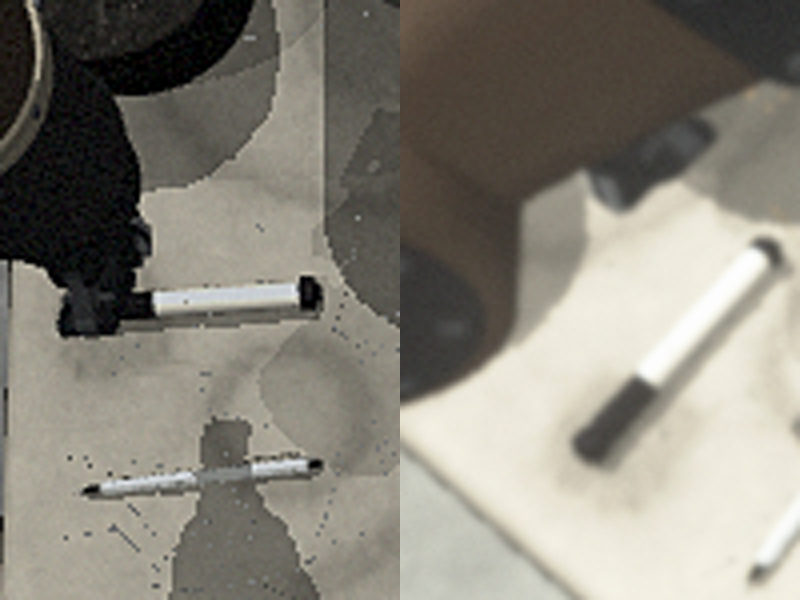

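The marker hasn't moved: left crop, (80–320, 300). The fingertip shows at about (620,205) in the right crop, higher than the projected TCP at (636,227). So the fingertips probably end above the nominal TCP and closed over the pen. I'll go back down open and feel for the table in small steps.

Emit:
{"api": "step_arm", "payload": {"targets": [{"x":0,"y":0,"z":-0.01,"wx":0,"wy":0,"wz":0},{"x":0,"y":0,"z":-0.02,"wx":0,"wy":0,"wz":0},{"x":0,"y":0,"z":-0.03,"wx":0,"wy":0,"wz":0},{"x":0,"y":0,"z":-0.03,"wx":0,"wy":0,"wz":0},{"x":0,"y":0,"z":-0.02,"wx":0,"wy":0,"wz":0},{"x":0,"y":0,"z":-0.01,"wx":0,"wy":0,"wz":0},{"x":0,"y":0,"z":0,"wx":0,"wy":0,"wz":0},{"x":0,"y":0,"z":0,"wx":0,"wy":0,"wz":0}], "grip": 130}}

```text
t: 5.65
tool_pos: [0.5528, 0.2904, 0.0012]
orientation: [179.9, -0.1, -87.3]
wrist_force: [0.9, -0.1, 0.2]
finger_gap: 0.0417
gripper_force: 0.0
```

Emit:
{"api": "step_arm", "payload": {"targets": [{"x":0,"y":0,"z":-0.001,"wx":0,"wy":0,"wz":0},{"x":0,"y":0,"z":-0.001,"wx":0,"wy":0,"wz":0},{"x":0,"y":0,"z":-0.001,"wx":0,"wy":0,"wz":0}]}}

```text
t: 5.9
tool_pos: [0.5537, 0.2915, 0.0005]
orientation: [-179.9, 0.1, -87.3]
wrist_force: [-0.2, 0.3, 0.3]
finger_gap: 0.0421
gripper_force: 0.0
```

Emit:
{"api": "step_arm", "payload": {"targets": [{"x":0,"y":0,"z":-0.001,"wx":0,"wy":0,"wz":0},{"x":0,"y":0,"z":-0.001,"wx":0,"wy":0,"wz":0},{"x":0,"y":0,"z":0,"wx":0,"wy":0,"wz":0}]}}

```text
t: 6.15
tool_pos: [0.5531, 0.2909, -0.0026]
orientation: [-180.0, 0.0, -87.3]
wrist_force: [-0.6, -0.2, -0.2]
finger_gap: 0.0418
gripper_force: 0.0
```

Emit:
{"api": "step_arm", "payload": {"targets": [{"x":0,"y":0,"z":-0.001,"wx":0,"wy":0,"wz":0},{"x":0,"y":0,"z":-0.001,"wx":0,"wy":0,"wz":0},{"x":0,"y":0,"z":-0.001,"wx":0,"wy":0,"wz":0},{"x":0,"y":0,"z":0,"wx":0,"wy":0,"wz":0}]}}

```text
t: 6.48
tool_pos: [0.553, 0.2908, -0.0061]
orientation: [180.0, -0.0, -87.3]
wrist_force: [-0.2, -0.4, 0.0]
finger_gap: 0.0415
gripper_force: 0.0
```

Emit:
{"api": "step_arm", "payload": {"targets": [{"x":0,"y":0,"z":-0.001,"wx":0,"wy":0,"wz":0},{"x":0,"y":0,"z":-0.001,"wx":0,"wy":0,"wz":0},{"x":0,"y":0,"z":-0.001,"wx":0,"wy":0,"wz":0},{"x":0,"y":0,"z":0,"wx":0,"wy":0,"wz":0}]}}

```text
t: 6.82
tool_pos: [0.5529, 0.2907, -0.0091]
orientation: [180.0, -0.0, -87.3]
wrist_force: [-0.2, 0.3, 0.2]
finger_gap: 0.0413
gripper_force: 0.0
```

Emit:
{"api": "step_arm", "payload": {"targets": [{"x":0,"y":0,"z":0,"wx":0,"wy":0,"wz":0},{"x":0,"y":0,"z":0,"wx":0,"wy":0,"wz":0},{"x":0,"y":0,"z":0,"wx":0,"wy":0,"wz":0},{"x":0,"y":0,"z":0,"wx":0,"wy":0,"wz":0}], "grip": 182}}

```text
t: 7.15
tool_pos: [0.5531, 0.2909, -0.0087]
orientation: [-180.0, 0.0, -87.3]
wrist_force: [0.2, 0.5, -0.9]
finger_gap: 0.0246
gripper_force: 0.0
```

Emit:
{"api": "step_arm", "payload": {"targets": [{"x":0,"y":0,"z":-0.001,"wx":0,"wy":0,"wz":0},{"x":0,"y":0,"z":-0.001,"wx":0,"wy":0,"wz":0},{"x":0,"y":0,"z":0,"wx":0,"wy":0,"wz":0}]}}

```text
t: 7.4
tool_pos: [0.553, 0.2907, -0.011]
orientation: [180.0, -0.0, -87.3]
wrist_force: [0.3, 1.0, 0.9]
finger_gap: 0.0241
gripper_force: 0.0
```

Emit:
{"api": "step_arm", "payload": {"targets": [{"x":0,"y":0,"z":-0.001,"wx":0,"wy":0,"wz":0},{"x":0,"y":0,"z":0,"wx":0,"wy":0,"wz":0}]}}

```text
t: 7.57
tool_pos: [0.553, 0.2908, -0.012]
orientation: [180.0, -0.0, -87.3]
wrist_force: [0.7, 0.4, -0.1]
finger_gap: 0.0244
gripper_force: 0.0
```

Emit:
{"api": "step_arm", "payload": {"targets": [{"x":0,"y":0,"z":0,"wx":0,"wy":0,"wz":0},{"x":0,"y":0,"z":0,"wx":0,"wy":0,"wz":0},{"x":0,"y":0,"z":0,"wx":0,"wy":0,"wz":0}], "grip": 212}}

```text
t: 7.82
tool_pos: [0.5531, 0.2909, -0.0118]
orientation: [180.0, 0.0, -87.3]
wrist_force: [-0.0, -0.4, 0.8]
finger_gap: 0.0142
gripper_force: 0.0
```

Emit:
{"api": "step_arm", "payload": {"targets": [{"x":0,"y":0,"z":-0.001,"wx":0,"wy":0,"wz":0},{"x":0,"y":0,"z":-0.001,"wx":0,"wy":0,"wz":0},{"x":0,"y":0,"z":0,"wx":0,"wy":0,"wz":0}]}}

```text
t: 8.07
tool_pos: [0.5531, 0.2909, -0.0139]
orientation: [-180.0, -0.0, -87.3]
wrist_force: [-0.6, -0.0, -0.0]
finger_gap: 0.0145
gripper_force: 0.1
```

Run:
```python
from h import *
t=cams.get_image("top")[:,:,::-1];s=cams.get_image("scene")[:,:,::-1]
x=telemetry.sense();print({k:np.round(x[k],3) for k in('joints','tool_pos','wrist_force','torque','finger_gap')})
z=lambda i,x,y,w,h,k:cv2.resize(i[y:y+h,x:x+w],None,fx=k,fy=k,interpolation=cv2.INTER_CUBIC)
cv2.imwrite("pics/g4.png",np.hstack([z(t,110,140,80,80,5),z(s,140,240,80,80,5)]))
```

```text
{'joints': array([ 4.5615e+01,  2.7988e+01, -1.9639e+01,  1.0000e-03, -4.2378e+01,
       -4.2882e+01]), 'tool_pos': array([ 0.553,  0.291, -0.014]), 'wrist_force': array([ 0.08 , -0.374,  0.657]), 'torque': array([ 0.061, -0.01 ,  0.002]), 'finger_gap': np.float64(0.015)}
```

View pics/g4.png

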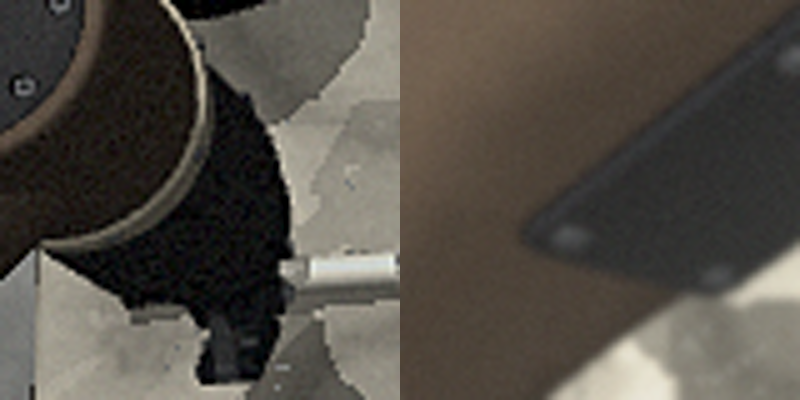

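The pen starts touching the pads only here (force 0.1, gap widening), so the real fingertips sit about 26 mm behind the reported TCP. I'll reopen a little, go down in steps while watching the force, then close.

Emit:
{"api": "step_arm", "payload": {"targets": [{"x":0,"y":0,"z":0,"wx":0,"wy":0,"wz":0},{"x":0,"y":0,"z":0,"wx":0,"wy":0,"wz":0},{"x":0,"y":0,"z":0,"wx":0,"wy":0,"wz":0},{"x":0,"y":0,"z":-0.001,"wx":0,"wy":0,"wz":0},{"x":0,"y":0,"z":-0.001,"wx":0,"wy":0,"wz":0},{"x":0,"y":0,"z":-0.001,"wx":0,"wy":0,"wz":0},{"x":0,"y":0,"z":0,"wx":0,"wy":0,"wz":0}], "grip": 170}}

```text
t: 8.75
tool_pos: [0.5529, 0.2907, -0.0171]
orientation: [180.0, -0.0, -87.3]
wrist_force: [-0.2, -0.5, 0.8]
finger_gap: 0.0287
gripper_force: 0.0
```

Emit:
{"api": "step_arm", "payload": {"targets": [{"x":0,"y":0,"z":-0.001,"wx":0,"wy":0,"wz":0},{"x":0,"y":0,"z":-0.001,"wx":0,"wy":0,"wz":0},{"x":0,"y":0,"z":-0.001,"wx":0,"wy":0,"wz":0},{"x":0,"y":0,"z":0,"wx":0,"wy":0,"wz":0}]}}

```text
t: 9.08
tool_pos: [0.553, 0.2908, -0.0201]
orientation: [180.0, -0.0, -87.3]
wrist_force: [0.5, 0.1, 0.6]
finger_gap: 0.0288
gripper_force: 0.0
```

Emit:
{"api": "step_arm", "payload": {"targets": [{"x":0,"y":0,"z":-0.001,"wx":0,"wy":0,"wz":0},{"x":0,"y":0,"z":-0.001,"wx":0,"wy":0,"wz":0},{"x":0,"y":0,"z":0,"wx":0,"wy":0,"wz":0}]}}

```text
t: 9.33
tool_pos: [0.553, 0.2908, -0.022]
orientation: [180.0, -0.0, -87.3]
wrist_force: [0.2, 0.1, 0.2]
finger_gap: 0.0288
gripper_force: 0.0
```

Emit:
{"api": "step_arm", "payload": {"targets": [{"x":0,"y":0,"z":0,"wx":0,"wy":0,"wz":0},{"x":0,"y":0,"z":0,"wx":0,"wy":0,"wz":0},{"x":0,"y":0,"z":0,"wx":0,"wy":0,"wz":0},{"x":0,"y":0,"z":0,"wx":0,"wy":0,"wz":0},{"x":0,"y":0,"z":0,"wx":0,"wy":0,"wz":0}], "grip": 240, "grip_force": 60}}

```text
t: 9.75
tool_pos: [0.5532, 0.2909, -0.0216]
orientation: [-180.0, 0.0, -87.3]
wrist_force: [-0.3, 0.4, 2.2]
finger_gap: 0.0134
gripper_force: 58.7
```

Emit:
{"api": "step_arm", "payload": {"targets": [{"x":0,"y":0,"z":0,"wx":0,"wy":0,"wz":0},{"x":0,"y":0,"z":0,"wx":0,"wy":0,"wz":0},{"x":0,"y":0,"z":0,"wx":0,"wy":0,"wz":0},{"x":0,"y":0,"z":-0.001,"wx":0,"wy":0,"wz":0},{"x":0,"y":0,"z":-0.001,"wx":0,"wy":0,"wz":0},{"x":0,"y":0,"z":0,"wx":0,"wy":0,"wz":0}], "grip": 175}}

```text
t: 10.25
tool_pos: [0.5529, 0.2907, -0.0241]
orientation: [180.0, -0.0, -87.3]
wrist_force: [-1.1, -0.1, 0.5]
finger_gap: 0.027
gripper_force: 0.0
```

Emit:
{"api": "step_arm", "payload": {"targets": [{"x":0,"y":0,"z":-0.001,"wx":0,"wy":0,"wz":0},{"x":0,"y":0,"z":-0.001,"wx":0,"wy":0,"wz":0},{"x":0,"y":0,"z":0,"wx":0,"wy":0,"wz":0}]}}

```text
t: 10.5
tool_pos: [0.553, 0.2908, -0.0261]
orientation: [180.0, -0.0, -87.3]
wrist_force: [-0.1, 0.5, 0.7]
finger_gap: 0.0267
gripper_force: 0.0
```

Emit:
{"api": "step_arm", "payload": {"targets": [{"x":0,"y":0,"z":-0.001,"wx":0,"wy":0,"wz":0},{"x":0,"y":0,"z":-0.001,"wx":0,"wy":0,"wz":0},{"x":0,"y":0,"z":0,"wx":0,"wy":0,"wz":0}]}}

```text
t: 10.75
tool_pos: [0.553, 0.2908, -0.028]
orientation: [180.0, -0.0, -87.3]
wrist_force: [-0.5, 0.4, 0.5]
finger_gap: 0.0269
gripper_force: 0.0
```

Emit:
{"api": "step_arm", "payload": {"targets": [{"x":0,"y":0,"z":-0.001,"wx":0,"wy":0,"wz":0},{"x":0,"y":0,"z":-0.001,"wx":0,"wy":0,"wz":0},{"x":0,"y":0,"z":0,"wx":0,"wy":0,"wz":0}]}}

```text
t: 11.0
tool_pos: [0.5531, 0.2909, -0.0282]
orientation: [-180.0, -0.0, -87.2]
wrist_force: [-5.6, -2.0, 13.6]
finger_gap: 0.027
gripper_force: 7.0
```

Emit:
{"api": "step_arm", "payload": {"targets": [{"x":0,"y":0,"z":0,"wx":0,"wy":0,"wz":0},{"x":0,"y":0,"z":0,"wx":0,"wy":0,"wz":0},{"x":0,"y":0,"z":0,"wx":0,"wy":0,"wz":0},{"x":0,"y":0,"z":0,"wx":0,"wy":0,"wz":0},{"x":0,"y":0,"z":0,"wx":0,"wy":0,"wz":0}], "grip": 240}}

```text
t: 11.42
tool_pos: [0.5542, 0.2916, -0.0276]
orientation: [-179.9, 0.1, -87.2]
wrist_force: [-4.0, -0.6, 14.4]
finger_gap: 0.0135
gripper_force: 60.6
```

Gripped at 60 N. The table contact puts the real tips about 28 mm behind the reported TCP, so the pen axis is at TCP z + 0.037. Next I'll lift it and carry it over the dock.

Emit:
{"api": "step_arm", "payload": {"targets": [{"x":0,"y":0,"z":0.01,"wx":0,"wy":0,"wz":0},{"x":0,"y":0,"z":0.02,"wx":0,"wy":0,"wz":0},{"x":0,"y":0,"z":0.03,"wx":0,"wy":0,"wz":0},{"x":0,"y":0,"z":0.03,"wx":0,"wy":0,"wz":0},{"x":0,"y":0,"z":0.03,"wx":0,"wy":0,"wz":0},{"x":0,"y":-0.01,"z":0.03,"wx":0,"wy":0,"wz":0.3},{"x":-0.002,"y":-0.02,"z":0.01,"wx":0,"wy":0,"wz":1},{"x":-0.003,"y":-0.03,"z":0,"wx":0,"wy":0,"wz":1},{"x":-0.003,"y":-0.035,"z":0,"wx":0,"wy":0,"wz":1},{"x":-0.003,"y":-0.035,"z":0,"wx":0,"wy":0,"wz":1},{"x":-0.003,"y":-0.035,"z":0,"wx":0,"wy":0,"wz":1},{"x":-0.003,"y":-0.035,"z":0,"wx":0,"wy":0,"wz":1},{"x":-0.003,"y":-0.035,"z":0,"wx":0,"wy":0,"wz":1},{"x":-0.003,"y":-0.035,"z":0,"wx":0,"wy":0,"wz":1},{"x":-0.003,"y":-0.03,"z":0,"wx":0,"wy":0,"wz":1},{"x":-0.001,"y":-0.02,"z":0,"wx":0,"wy":0,"wz":0.5},{"x":0,"y":0,"z":0,"wx":0,"wy":0,"wz":0},{"x":0,"y":0,"z":0,"wx":0,"wy":0,"wz":0},{"x":0,"y":0,"z":0,"wx":0,"wy":0,"wz":0}], "grip": 255, "grip_force": 100}}

```text
t: 13.0
tool_pos: [0.5262, -0.029, 0.1304]
orientation: [-180.0, 0.0, -77.5]
wrist_force: [0.3, -0.5, 0.2]
finger_gap: 0.0127
gripper_force: 97.9
```

Run:
```python
from h import *
t=cams.get_image("top")[:,:,::-1];s=cams.get_image("scene")[:,:,::-1]
x=telemetry.sense();print(x['tool_pos'])
z=lambda i,x,y,w,h,k:cv2.resize(i[y:y+h,x:x+w],None,fx=k,fy=k,interpolation=cv2.INTER_CUBIC)
cv2.imwrite("pics/d1.png",np.hstack([z(t,245,140,100,100,4),z(s,235,120,100,100,4)]))
for n,o in(("top",(245,140,0)),("scene",(235,120,400))):
  c=cams.get_calibration(n)
  for dy in(-.072,0,.072):
    q=x['tool_pos']+[-.2164*dy,.976*dy,.037]
    v=c['R']@q+c['t'];u=v[:2]/v[2]*c['fx']+[c['cx'],c['cy']];print(n,np.round((u-o[:2])*4+[o[2],0]))
```

```text
[ 0.5262601  -0.02840111  0.13026986]
top [371. 172.]
top [233. 205.]
top [ 95. 238.]
scene [670.  55.]
scene [613. 143.]
scene [551. 240.]
```

View pics/d1.png

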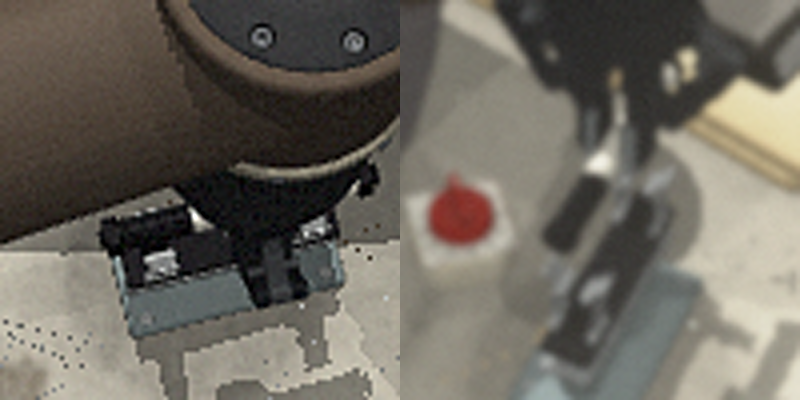

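The pen is aligned over the dock: its cap end is at about (103,238) in the top crop against a predicted (95,238), and at (558,240) in the scene crop against (551,240). I'll descend with force checks.

Emit:
{"api": "step_arm", "payload": {"targets": [{"x":0,"y":0,"z":-0.01,"wx":0,"wy":0,"wz":0},{"x":0,"y":0,"z":-0.015,"wx":0,"wy":0,"wz":0},{"x":0,"y":0,"z":-0.01,"wx":0,"wy":0,"wz":0},{"x":0,"y":0,"z":-0.005,"wx":0,"wy":0,"wz":0},{"x":0,"y":0,"z":-0.002,"wx":0,"wy":0,"wz":0},{"x":0,"y":0,"z":0,"wx":0,"wy":0,"wz":0}]}}

```text
t: 13.6
tool_pos: [0.5259, -0.029, 0.0876]
orientation: [179.9, -0.0, -77.4]
wrist_force: [-0.2, 0.2, 0.1]
finger_gap: 0.0122
gripper_force: 97.9
```

Emit:
{"api": "step_arm", "payload": {"targets": [{"x":0,"y":0,"z":-0.002,"wx":0,"wy":0,"wz":0},{"x":0,"y":0,"z":-0.002,"wx":0,"wy":0,"wz":0},{"x":0,"y":0,"z":-0.002,"wx":0,"wy":0,"wz":0},{"x":0,"y":0,"z":0,"wx":0,"wy":0,"wz":0}]}}

```text
t: 13.93
tool_pos: [0.526, -0.0292, 0.0821]
orientation: [-180.0, 0.0, -77.5]
wrist_force: [-0.2, -0.7, -1.0]
finger_gap: 0.0123
gripper_force: 97.9
```

Emit:
{"api": "step_arm", "payload": {"targets": [{"x":0,"y":0,"z":-0.002,"wx":0,"wy":0,"wz":0},{"x":0,"y":0,"z":-0.002,"wx":0,"wy":0,"wz":0},{"x":0,"y":0,"z":0,"wx":0,"wy":0,"wz":0}]}}

```text
t: 14.18
tool_pos: [0.5259, -0.0292, 0.0778]
orientation: [180.0, 0.0, -77.5]
wrist_force: [-0.1, -0.0, -0.4]
finger_gap: 0.012
gripper_force: 97.9
```

Emit:
{"api": "step_arm", "payload": {"targets": [{"x":0,"y":0,"z":-0.002,"wx":0,"wy":0,"wz":0},{"x":0,"y":0,"z":-0.002,"wx":0,"wy":0,"wz":0},{"x":0,"y":0,"z":0,"wx":0,"wy":0,"wz":0}]}}

```text
t: 14.43
tool_pos: [0.5259, -0.0292, 0.0738]
orientation: [180.0, 0.0, -77.5]
wrist_force: [0.2, -0.4, -0.4]
finger_gap: 0.0119
gripper_force: 97.9
```

Emit:
{"api": "step_arm", "payload": {"targets": [{"x":0,"y":0,"z":-0.002,"wx":0,"wy":0,"wz":0},{"x":0,"y":0,"z":-0.001,"wx":0,"wy":0,"wz":0},{"x":0,"y":0,"z":0,"wx":0,"wy":0,"wz":0}]}}

```text
t: 14.68
tool_pos: [0.5267, -0.0287, 0.0714]
orientation: [-179.9, 0.0, -77.5]
wrist_force: [-0.0, 0.2, 3.7]
finger_gap: 0.0123
gripper_force: 101.5
```

Emit:
{"api": "step_arm", "payload": {"targets": [{"x":0,"y":0,"z":-0.002,"wx":0,"wy":0,"wz":0},{"x":0,"y":0,"z":-0.001,"wx":0,"wy":0,"wz":0},{"x":0,"y":0,"z":0,"wx":0,"wy":0,"wz":0}]}}

```text
t: 14.93
tool_pos: [0.526, -0.0292, 0.0679]
orientation: [180.0, -0.0, -77.5]
wrist_force: [1.7, -0.7, 0.5]
finger_gap: 0.0118
gripper_force: 101.3
```

Emit:
{"api": "step_arm", "payload": {"targets": [{"x":0,"y":0,"z":-0.001,"wx":0,"wy":0,"wz":0},{"x":0,"y":0,"z":-0.001,"wx":0,"wy":0,"wz":0},{"x":0,"y":0,"z":0,"wx":0,"wy":0,"wz":0}]}}

```text
t: 15.18
tool_pos: [0.5258, -0.0292, 0.0659]
orientation: [180.0, 0.0, -77.5]
wrist_force: [1.0, 0.6, 0.5]
finger_gap: 0.0118
gripper_force: 101.2
```

Emit:
{"api": "step_arm", "payload": {"targets": [{"x":0,"y":0,"z":-0.001,"wx":0,"wy":0,"wz":0},{"x":0,"y":0,"z":-0.001,"wx":0,"wy":0,"wz":0},{"x":0,"y":0,"z":0,"wx":0,"wy":0,"wz":0}]}}

```text
t: 15.43
tool_pos: [0.5261, -0.0292, 0.064]
orientation: [180.0, -0.0, -77.5]
wrist_force: [2.3, 0.5, 1.4]
finger_gap: 0.012
gripper_force: 101.5
```

Emit:
{"api": "step_arm", "payload": {"targets": [{"x":0.002,"y":0,"z":-0.001,"wx":0,"wy":0,"wz":0},{"x":0,"y":0,"z":-0.001,"wx":0,"wy":0,"wz":0},{"x":0,"y":0,"z":0,"wx":0,"wy":0,"wz":0}]}}

```text
t: 15.68
tool_pos: [0.5284, -0.0292, 0.0623]
orientation: [-180.0, -0.0, -77.5]
wrist_force: [1.1, -0.4, 4.0]
finger_gap: 0.0121
gripper_force: 101.8
```

Emit:
{"api": "step_arm", "payload": {"targets": [{"x":0,"y":0,"z":-0.001,"wx":0,"wy":0,"wz":0},{"x":0,"y":0,"z":-0.001,"wx":0,"wy":0,"wz":0},{"x":0,"y":0,"z":0,"wx":0,"wy":0,"wz":0}]}}

```text
t: 15.93
tool_pos: [0.5286, -0.0292, 0.0606]
orientation: [-180.0, -0.0, -77.4]
wrist_force: [0.2, -0.1, 5.7]
finger_gap: 0.012
gripper_force: 102.2
```

Emit:
{"api": "step_arm", "payload": {"targets": [{"x":0,"y":0,"z":-0.001,"wx":0,"wy":0,"wz":0},{"x":0,"y":0,"z":-0.001,"wx":0,"wy":0,"wz":0},{"x":0,"y":0,"z":0,"wx":0,"wy":0,"wz":0}]}}

```text
t: 16.18
tool_pos: [0.5288, -0.0292, 0.0589]
orientation: [-179.9, -0.0, -77.4]
wrist_force: [0.2, -0.4, 7.9]
finger_gap: 0.0116
gripper_force: 102.2
```

Emit:
{"api": "step_arm", "payload": {"targets": [{"x":0,"y":0,"z":-0.001,"wx":0,"wy":0,"wz":0},{"x":0,"y":0,"z":-0.001,"wx":0,"wy":0,"wz":0},{"x":0,"y":0,"z":0,"wx":0,"wy":0,"wz":0}]}}

```text
t: 16.43
tool_pos: [0.5291, -0.0293, 0.0571]
orientation: [-179.9, -0.0, -77.4]
wrist_force: [0.3, -1.4, 9.7]
finger_gap: 0.012
gripper_force: 102.3
```

Emit:
{"api": "step_arm", "payload": {"targets": [{"x":0,"y":0,"z":-0.001,"wx":0,"wy":0,"wz":0},{"x":0,"y":0,"z":0,"wx":0,"wy":0,"wz":0}]}}

```text
t: 16.6
tool_pos: [0.5293, -0.029, 0.0562]
orientation: [-179.9, -0.0, -77.4]
wrist_force: [0.6, -0.9, 9.1]
finger_gap: 0.0118
gripper_force: 101.7
```

Emit:
{"api": "step_arm", "payload": {"targets": [{"x":0,"y":0,"z":-0.001,"wx":0,"wy":0,"wz":0},{"x":0,"y":0,"z":0,"wx":0,"wy":0,"wz":0}]}}

```text
t: 16.77
tool_pos: [0.5296, -0.0291, 0.0554]
orientation: [-179.8, -0.0, -77.4]
wrist_force: [0.4, -2.2, 11.8]
finger_gap: 0.0118
gripper_force: 101.9
```

Run:
```python
from h import *
x=telemetry.sense();print({k:np.round(x[k],4) for k in('tool_pos','orientation','wrist_force','torque')})
t=cams.get_image("top")[:,:,::-1];s=cams.get_image("scene")[:,:,::-1]
z=lambda i,x,y,w,h,k:cv2.resize(i[y:y+h,x:x+w],None,fx=k,fy=k,interpolation=cv2.INTER_CUBIC)
cv2.imwrite("pics/d2.png",np.hstack([z(t,255,155,80,80,5),z(s,250,140,80,80,5)]))
```

```text
{'tool_pos': array([ 0.5296, -0.0291,  0.0554]), 'orientation': array([-1.798364e+02, -3.330000e-02, -7.743640e+01]), 'wrist_force': array([ 0.3982, -2.2216, 11.7553]), 'torque': array([-0.0616, -0.0931, -0.2676])}
```

View pics/d2.png

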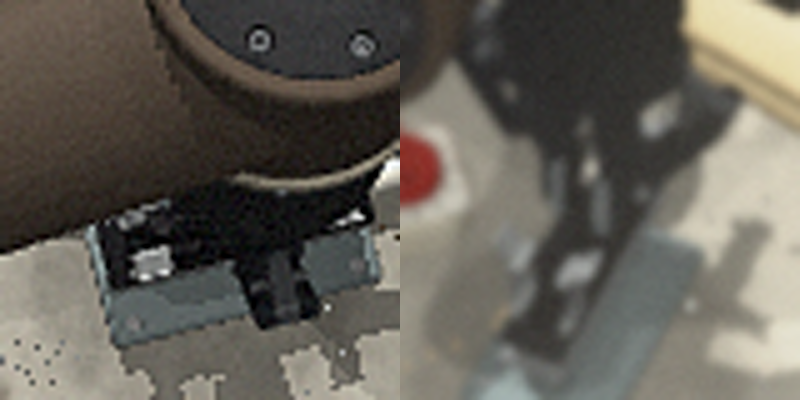

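The pen cap lies between the left clip's two strips, at (145,215) and (152,262) in the top crop, and fore-aft load is balanced. There's a yaw torque of −0.27 N·m, so I'll turn slightly to relieve it and press on.

Emit:
{"api": "step_arm", "payload": {"targets": [{"x":0,"y":0,"z":0,"wx":0,"wy":0,"wz":-1},{"x":0,"y":0,"z":-0.001,"wx":0,"wy":0,"wz":0},{"x":0,"y":0,"z":0,"wx":0,"wy":0,"wz":0}]}}

```text
t: 17.12
tool_pos: [0.5299, -0.0291, 0.0547]
orientation: [-179.8, -0.0, -78.4]
wrist_force: [0.2, -1.2, 13.5]
finger_gap: 0.012
gripper_force: 102.2
```

```bash
python3 -c "
from h import *
x=telemetry.sense();print({k:np.round(x[k],3).tolist() for k in('tool_pos','orientation','wrist_force','torque')})"
```

```text
{'tool_pos': [0.53, -0.029, 0.055], 'orientation': [-179.799, -0.034, -78.437], 'wrist_force': [0.159, -1.197, 13.517], 'torque': [-0.035, -0.062, -0.239]}
```

Emit:
{"api": "step_arm", "payload": {"targets": [{"x":0,"y":0,"z":-0.001,"wx":0,"wy":0,"wz":0},{"x":0,"y":0,"z":0,"wx":0,"wy":0,"wz":0}]}}

```text
t: 17.28
tool_pos: [0.5303, -0.029, 0.054]
orientation: [-179.8, -0.0, -78.4]
wrist_force: [0.2, -0.0, 15.5]
finger_gap: 0.0121
gripper_force: 102.4
```

```bash
python3 -c "
from h import *
x=telemetry.sense();print({k:np.round(x[k],4).tolist() for k in('tool_pos','orientation','wrist_force','torque')})"
```

```text
{'tool_pos': [0.5303, -0.029, 0.054], 'orientation': [-179.7612, -0.0376, -78.4191], 'wrist_force': [0.1584, -0.0383, 15.534], 'torque': [-0.0203, -0.0224, -0.2165]}
```

From 9 N on, the slope matches the head spring (2.9 N/mm), so the pen isn't moving relative to the head: it is seated on the pads, and the load is balanced. I'll hold it at about 16 N.

Emit:
{"api": "step_arm", "payload": {"targets": [{"x":0,"y":0,"z":-0.0003,"wx":0,"wy":0,"wz":0},{"x":0,"y":0,"z":0,"wx":0,"wy":0,"wz":0},{"x":0,"y":0,"z":0,"wx":0,"wy":0,"wz":0},{"x":0,"y":0,"z":0,"wx":0,"wy":0,"wz":0},{"x":0,"y":0,"z":0,"wx":0,"wy":0,"wz":0},{"x":0,"y":0,"z":0,"wx":0,"wy":0,"wz":0},{"x":0,"y":0,"z":0,"wx":0,"wy":0,"wz":0},{"x":0,"y":0,"z":0,"wx":0,"wy":0,"wz":0}]}}

```text
t: 17.95
tool_pos: [0.5304, -0.0289, 0.054]
orientation: [-179.7, -0.0, -78.4]
wrist_force: [0.9, -0.9, 16.0]
finger_gap: 0.0119
gripper_force: 102.4
```

Emit:
{"api": "step_arm", "payload": {"targets": [{"x":0,"y":0,"z":0.002,"wx":0,"wy":0,"wz":0},{"x":0,"y":0,"z":0.002,"wx":0,"wy":0,"wz":0},{"x":0,"y":0,"z":0.002,"wx":0,"wy":0,"wz":0},{"x":0,"y":0,"z":0,"wx":0,"wy":0,"wz":0}]}}

```text
t: 18.28
tool_pos: [0.5285, -0.029, 0.0584]
orientation: [-179.9, 0.0, -78.5]
wrist_force: [0.8, 0.0, 2.6]
finger_gap: 0.0118
gripper_force: 101.0
```

Emit:
{"api": "step_arm", "payload": {"targets": [{"x":0,"y":0,"z":0.001,"wx":0,"wy":0,"wz":0},{"x":0,"y":0,"z":0,"wx":0,"wy":0,"wz":0}]}}

```text
t: 18.45
tool_pos: [0.528, -0.0291, 0.0588]
orientation: [180.0, 0.0, -78.5]
wrist_force: [-0.3, 0.6, 3.4]
finger_gap: 0.0119
gripper_force: 100.9
```

Emit:
{"api": "step_arm", "payload": {"targets": [{"x":0,"y":0,"z":0.001,"wx":0,"wy":0,"wz":0},{"x":0,"y":0,"z":0.001,"wx":0,"wy":0,"wz":0},{"x":0,"y":0,"z":0,"wx":0,"wy":0,"wz":0}]}}

```text
t: 18.7
tool_pos: [0.5275, -0.0292, 0.0605]
orientation: [179.9, 0.0, -78.5]
wrist_force: [1.2, -0.1, -0.6]
finger_gap: 0.0123
gripper_force: 100.4
```

Emit:
{"api": "step_arm", "payload": {"targets": [{"x":0,"y":0,"z":0.001,"wx":0,"wy":0,"wz":0},{"x":0,"y":0,"z":0.001,"wx":0,"wy":0,"wz":0},{"x":0,"y":0,"z":0,"wx":0,"wy":0,"wz":0}]}}

```text
t: 18.95
tool_pos: [0.5274, -0.0293, 0.0624]
orientation: [179.9, 0.0, -78.5]
wrist_force: [0.4, -0.1, -4.7]
finger_gap: 0.012
gripper_force: 100.1
```

The clips hold the pen against a 4.7 N upward tug, so it has snapped in. I'll press home once more at 16 N, then release.

```bash
python3 -c "
from h import *
x=telemetry.sense();print({k:np.round(x[k],4).tolist() for k in('wrist_force','torque')})"
```

```text
{'wrist_force': [0.3594, -0.0847, -4.6537], 'torque': [-0.1215, -0.2232, 0.0688]}
```

Emit:
{"api": "step_arm", "payload": {"targets": [{"x":0,"y":0,"z":-0.002,"wx":0,"wy":0,"wz":0},{"x":0,"y":0,"z":-0.002,"wx":0,"wy":0,"wz":0},{"x":0,"y":0,"z":-0.002,"wx":0,"wy":0,"wz":0},{"x":0,"y":0,"z":-0.002,"wx":0,"wy":0,"wz":0},{"x":0,"y":0,"z":-0.001,"wx":0,"wy":0,"wz":0},{"x":0,"y":0,"z":0,"wx":0,"wy":0,"wz":0}]}}

```text
t: 19.45
tool_pos: [0.5302, -0.0288, 0.0554]
orientation: [-179.8, -0.0, -78.4]
wrist_force: [-0.4, 1.2, 11.9]
finger_gap: 0.0124
gripper_force: 101.9
```

Emit:
{"api": "step_arm", "payload": {"targets": [{"x":0,"y":0,"z":-0.001,"wx":0,"wy":0,"wz":0},{"x":0,"y":0,"z":-0.001,"wx":0,"wy":0,"wz":0},{"x":0,"y":0,"z":0,"wx":0,"wy":0,"wz":0}]}}

```text
t: 19.7
tool_pos: [0.5309, -0.0287, 0.0541]
orientation: [-179.7, -0.0, -78.4]
wrist_force: [0.6, 0.0, 14.8]
finger_gap: 0.0119
gripper_force: 102.4
```

Emit:
{"api": "step_arm", "payload": {"targets": [{"x":0,"y":0,"z":0,"wx":0,"wy":0,"wz":0},{"x":0,"y":0,"z":0,"wx":0,"wy":0,"wz":0},{"x":0,"y":0,"z":0,"wx":0,"wy":0,"wz":0},{"x":0,"y":0,"z":0,"wx":0,"wy":0,"wz":0},{"x":0,"y":0,"z":0,"wx":0,"wy":0,"wz":0}]}}

```text
t: 20.12
tool_pos: [0.531, -0.0287, 0.0543]
orientation: [-179.7, -0.0, -78.4]
wrist_force: [0.1, 1.3, 14.4]
finger_gap: 0.0119
gripper_force: 102.3
```

```bash
python3 -c "
from h import *
x=telemetry.sense();print({k:np.round(x[k],4).tolist() for k in('wrist_force','torque')})"
```

```text
{'wrist_force': [0.1157, 1.3372, 14.4466], 'torque': [0.6367, 0.1871, 0.0891]}
```

The press load now sits off-centre toward +y (Mx 0.64 N·m), so the −y end may have lifted during the tug. I'll unload, release, move back and look.

Emit:
{"api": "step_arm", "payload": {"targets": [{"x":0,"y":0,"z":0.002,"wx":0,"wy":0,"wz":0},{"x":0,"y":0,"z":0.002,"wx":0,"wy":0,"wz":0},{"x":0,"y":0,"z":0.002,"wx":0,"wy":0,"wz":0},{"x":0,"y":0,"z":0.001,"wx":0,"wy":0,"wz":0},{"x":0,"y":0,"z":0,"wx":0,"wy":0,"wz":0}]}}

```text
t: 20.53
tool_pos: [0.5284, -0.0291, 0.0592]
orientation: [-180.0, 0.0, -78.5]
wrist_force: [0.5, 1.1, 1.4]
finger_gap: 0.0122
gripper_force: 100.8
```

Emit:
{"api": "step_arm", "payload": {"targets": [{"x":0,"y":0,"z":0,"wx":0,"wy":0,"wz":0},{"x":0,"y":0,"z":0,"wx":0,"wy":0,"wz":0},{"x":0,"y":0,"z":0,"wx":0,"wy":0,"wz":0},{"x":0,"y":0,"z":0,"wx":0,"wy":0,"wz":0},{"x":0,"y":0,"z":0.01,"wx":0,"wy":0,"wz":0},{"x":0,"y":0,"z":0.02,"wx":0,"wy":0,"wz":0},{"x":0,"y":0,"z":0.03,"wx":0,"wy":0,"wz":0},{"x":0,"y":0,"z":0.03,"wx":0,"wy":0,"wz":0},{"x":0,"y":-0.035,"z":0.02,"wx":0,"wy":0,"wz":0},{"x":-0.01,"y":-0.035,"z":0,"wx":0,"wy":0,"wz":0},{"x":-0.01,"y":-0.035,"z":0,"wx":0,"wy":0,"wz":0},{"x":-0.01,"y":-0.035,"z":0,"wx":0,"wy":0,"wz":0},{"x":-0.01,"y":-0.035,"z":0,"wx":0,"wy":0,"wz":0},{"x":0,"y":-0.035,"z":0,"wx":0,"wy":0,"wz":0},{"x":0,"y":0,"z":0,"wx":0,"wy":0,"wz":0}], "grip": 130}}

```text
t: 21.78
tool_pos: [0.4872, -0.2436, 0.1696]
orientation: [180.0, -0.1, -78.7]
wrist_force: [2.0, 0.1, 0.4]
finger_gap: 0.0417
gripper_force: 0.0
```

Run:
```python
from h import *
t=cams.get_image("top")[:,:,::-1];s=cams.get_image("scene")[:,:,::-1]
cv2.imwrite("pics/t_e.png",t);cv2.imwrite("pics/s_e.png",s)
z=lambda i,x,y,w,h,k:cv2.resize(i[y:y+h,x:x+w],None,fx=k,fy=k,interpolation=cv2.INTER_CUBIC)
cv2.imwrite("pics/e1.png",np.hstack([z(t,262,165,80,80,5),z(s,250,140,80,80,5)]))
```

```text
(no output)
```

View pics/e1.png

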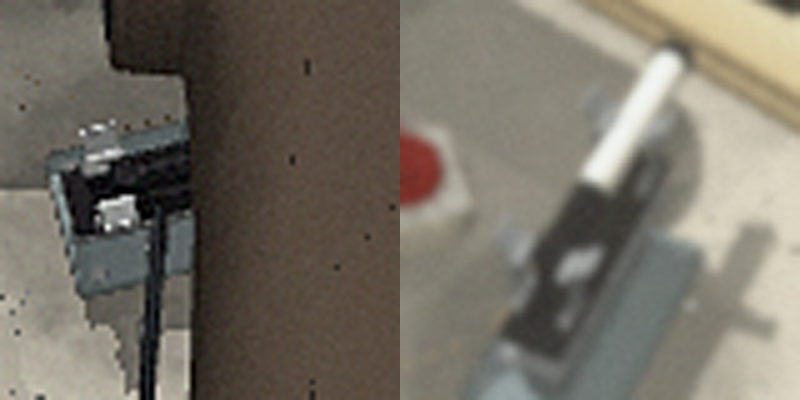

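The pen lies in the dock, with its tail end at (678,48) and the cap boundary at (600,185) in the scene crop. The arm hides the top view, so I'll move it aside and triangulate the white barrel's ends to get height and tilt.

Emit:
{"api": "step_arm", "payload": {"targets": [{"x":-0.012,"y":-0.036,"z":0.005,"wx":0,"wy":0,"wz":-3},{"x":-0.012,"y":-0.036,"z":0.005,"wx":0,"wy":0,"wz":-3},{"x":-0.012,"y":-0.036,"z":0.005,"wx":0,"wy":0,"wz":-3},{"x":-0.012,"y":-0.036,"z":0,"wx":0,"wy":0,"wz":-3},{"x":-0.012,"y":-0.036,"z":0,"wx":0,"wy":0,"wz":-3},{"x":-0.012,"y":-0.036,"z":0,"wx":0,"wy":0,"wz":-3},{"x":-0.012,"y":-0.036,"z":0,"wx":0,"wy":0,"wz":-3},{"x":0,"y":0,"z":0,"wx":0,"wy":0,"wz":0}]}}

```text
t: 22.55
tool_pos: [0.4025, -0.495, 0.1836]
orientation: [179.9, -0.0, -99.8]
wrist_force: [0.5, 0.7, -0.0]
finger_gap: 0.0419
gripper_force: 0.0
```

Run:
```python
from h import *
np.set_printoptions(precision=4,suppress=True)
t=cams.get_image("top");s=cams.get_image("scene")
cv2.imwrite("pics/t_f.png",t[:,:,::-1]);cv2.imwrite("pics/s_f.png",s[:,:,::-1])
def ends(im,box,thr):
    x,y,w,h=box;g=im[y:y+h,x:x+w].min(2)
    m=(g>thr).astype(np.uint8);n,l,st,c=cv2.connectedComponentsWithStats(m)
    best=None
    for i in range(1,n):
        if st[i,4]<25:continue
        p=np.argwhere(l==i)[:,::-1].astype(np.float32);r=cv2.minAreaRect(p)
        print(box,st[i],np.round(r[0],1)+[x,y],np.round(r[1],1))
        if best is None or max(r[1])>max(best[1][1]):best=(p,r)
    p,r=best;(vx,vy,cx,cy)=cv2.fitLine(p,cv2.DIST_L2,0,.01,.01).ravel();u=(p-[cx,cy])@[vx,vy]
    a=np.array([cx,cy])+[x,y];d=np.array([vx,vy])
    return a+d*(u.min()-.5),a+d*(u.max()+.5)
for thr in(170,190):
    T=ends(t,(262,160,90,75),thr);S=ends(s,(260,140,60,50),thr)
    # orient: +y end = left in top, left in scene
    T=sorted(T,key=lambda p:p[0]);S=sorted(S,key=lambda p:p[0])
    P=[tri(a,b) for a,b in zip(T,S)];d=P[0]-P[1];L=np.linalg.norm(d)
    print(thr,T,S,P,"len",L,"yaw",np.degrees(np.arctan2(-d[0],d[1])),"tilt",np.degrees(np.arcsin(d[2]/L)))
```

```text
(262, 160, 90, 75) [ 43  24  38  13 172] [323.7 190.2] [ 4.6 38.1]
(260, 140, 60, 50) [ 15   0  45  50 642] [296.2 163.2] [61. 30.]
(260, 140, 60, 50) [44  0 16 10 81] [311.5 144.5] [ 9. 15.]
170 [array([304.6457, 194.6763]), array([342.6807, 185.7082])] [array([279.6876, 135.5968]), array([319.9035, 185.7058])] [array([ 0.5217, -0.0193,  0.2299]), array([ 0.5481, -0.1463, -0.0389])] len 0.2985340945500965 yaw 11.736995910090135 tilt 64.24350802835279
(262, 160, 90, 75) [ 43  25  38  12 101] [323.6 190. ] [ 3.8 38.1]
(260, 140, 60, 50) [ 27  11  19  26 171] [296.2 163.4] [ 6.5 29.3]
(260, 140, 60, 50) [ 46  18  14  32 225] [312.9 173.6] [12.8 30.8]
190 [array([304.4743, 193.9343]), array([342.6588, 185.6814])] [array([313.1869, 189.5597]), array([314.7639, 157.8859])] [array([ 0.5076, -0.047 ,  0.0718]), array([ 0.5404, -0.1263,  0.0764])] len 0.0858960911860915 yaw 22.485224787626883 tilt -3.085904914613187
```

Run:
```python
from h import *
np.set_printoptions(precision=4,suppress=True)
def ends(im,box,thr):
    x,y,w,h=box;m=(im[y:y+h,x:x+w].min(2)>thr).astype(np.uint8);n,l,st,c=cv2.connectedComponentsWithStats(m)
    for i in range(1,n):
        p=np.argwhere(l==i)[:,::-1].astype(np.float32);r=cv2.minAreaRect(p)
        if st[i,4]>50 and max(r[1])>3.5*min(r[1]):
            vx,vy,cx,cy=cv2.fitLine(p,cv2.DIST_L2,0,.01,.01).ravel();u=(p-[cx,cy])@[vx,vy]
            a=np.array([cx+x,cy+y]);d=np.array([vx,vy]);e=[a+d*(u.min()-.3),a+d*(u.max()+.3)]
            return sorted(e,key=lambda p:p[0])
def go(tf,sf,tb,sb):
  for tt,ts in((170,185),(180,190),(190,200)):
    T=ends(cv2.imread(tf),tb,tt);S=ends(cv2.imread(sf),sb,ts)
    if T is None or S is None:print(tt,ts,T is None,S is None);continue
    P=[tri(a,b) for a,b in zip(T,S)];d=P[0]-P[1];L=np.linalg.norm(d)
    print(tt,np.array(T).ravel(),np.array(S).ravel(),*P,"L",round(L,4),"yaw",np.degrees(np.arctan2(-d[0],d[1])),"tilt",np.degrees(np.arcsin(d[2]/L)))
go("pics/t_f.png","pics/s_f.png",(262,160,90,75),(275,145,35,45))
print("reference on table");go("pics/top0.png","pics/scene0.png",(125,175,80,40),(140,262,70,70))
```

```text
170 [304.8404 194.6304 342.486  185.7541] [288.0287 175.9872 303.9277 150.2199] [ 0.532  -0.0358  0.0944] [ 0.5494 -0.1177  0.0972] L 0.0838 yaw 11.964537705971749 tilt -1.9040072037312648
180 [304.7621 194.3074 342.4776 185.7492] [287.9831 175.9749 303.9735 150.6286] [ 0.5325 -0.0358  0.0943] [ 0.5495 -0.118   0.0956] L 0.084 yaw 11.726444410297649 tilt -0.9358692673910316
190 [304.6697 193.892  342.4633 185.7237] [287.8292 175.8866 303.9838 150.6335] [ 0.5332 -0.0357  0.0942] [ 0.5495 -0.118   0.0956] L 0.0839 yaw 11.267154339690427 tilt -0.969761027712538
reference on table
170 [153.6076 194.6311 188.3878 192.3008] [207.8639 309.2877 208.0653 290.6898] [0.5174 0.2943 0.0271] [ 0.5569  0.236  -0.0498] L 0.1043 yaw 34.10335860018585 tilt 47.491820759823455
180 190 False True
190 200 False True
```

Run:
```python
from h import *
np.set_printoptions(precision=4,suppress=True)
print("d1 cap end,boundary top",ray("top",245+103/4,140+238/4,.167),ray("top",245+195/4,140+218/4,.167))
print("d1 scene cap end, boundary",ray("scene",235+158/4,120+240/4,.167),ray("scene",235+200/4,120+165/4,.167))
print("e1 tail end, boundary, cap end?",ray("scene",250+278/5,140+45/5,.095),ray("scene",250+200/5,140+185/5,.095),ray("scene",250+140/5,140+250/5,.095))
# +y clip strips after, top f
t=cv2.imread("pics/t_f.png");s=cv2.imread("pics/s_f.png")
z=lambda i,x,y,w,h,k:cv2.resize(i[y:y+h,x:x+w],None,fx=k,fy=k,interpolation=cv2.INTER_CUBIC)
cv2.imwrite("pics/f.png",z(t,262,165,90,60,8))
# profile along pen axis in top image
a=np.array([304.7,194.3]);b=np.array([342.5,185.7]);d=(b-a)/84.
for k in range(-76,100,4):
    p=a+d*k;q=s is not None and None
    print(k,cv2.getRectSubPix(t,(2,2),tuple(map(float,p))).mean((0,1)).astype(int),end=' ')
```

```text
d1 cap end,boundary top [0.5106 0.0378 0.167 ] [ 0.52   -0.0088  0.167 ]
d1 scene cap end, boundary [0.5082 0.0397 0.167 ] [ 0.5225 -0.0126  0.167 ]
e1 tail end, boundary, cap end? [ 0.5489 -0.1254  0.095 ] [ 0.5258 -0.036   0.095 ] [0.5237 0.0089 0.095 ]
-76 [74 82 85] -72 [113 113 105] -68 [59 60 55] -64 [22 19 21] -60 [27 26 27] -56 [43 45 43] -52 [45 47 46] -48 [33 34 32] -44 [28 26 27] -40 [27 26 28] -36 [18 16 16] -32 [29 28 30] -28 [28 26 26] -24 [30 27 29] -20 [28 24 27] -16 [30 27 30] -12 [28 28 24] -8 [31 30 30] -4 [20 17 20] 0 [134 131 130] 4 [204 200 196] 8 [200 196 192] 12 [200 197 192] 16 [199 195 191] 20 [200 195 190] 24 [200 196 192] 28 [200 195 190] 32 [200 197 192] 36 [200 196 192] 40 [188 186 184] 44 [201 197 193] 48 [199 195 190] 52 [200 196 191] 56 [201 197 192] 60 [201 195 192] 64 [198 194 190] 68 [198 195 190] 72 [199 194 190] 76 [199 196 191] 80 [203 200 195] 84 [142 139 137] 88 [23 19 21] 92 [23 21 21] 96 [47 51 52]
```

Triangulation shows the pen level at z≈0.095, yaw 11.7°, so it is in the clips. But it has slid about 30 mm toward −y: the cap boundary is at y=−0.036 and should be about −0.005. I'll regrip it in place and slide it back along the dock axis.

Emit:
{"api": "step_arm", "payload": {"targets": [{"x":0.01,"y":0.034,"z":0,"wx":0,"wy":0,"wz":1.65},{"x":0.01,"y":0.034,"z":0,"wx":0,"wy":0,"wz":1.65},{"x":0.01,"y":0.034,"z":0,"wx":0,"wy":0,"wz":1.65},{"x":0.01,"y":0.034,"z":0,"wx":0,"wy":0,"wz":1.65},{"x":0.01,"y":0.034,"z":0,"wx":0,"wy":0,"wz":1.65},{"x":0.01,"y":0.034,"z":0,"wx":0,"wy":0,"wz":1.65},{"x":0.01,"y":0.034,"z":0,"wx":0,"wy":0,"wz":1.65},{"x":0.01,"y":0.034,"z":0,"wx":0,"wy":0,"wz":1.65},{"x":0.01,"y":0.034,"z":0,"wx":0,"wy":0,"wz":1.65},{"x":0.01,"y":0.034,"z":0,"wx":0,"wy":0,"wz":1.65},{"x":0.01,"y":0.034,"z":0,"wx":0,"wy":0,"wz":1.65},{"x":0.01,"y":0.036,"z":0,"wx":0,"wy":0,"wz":1.65},{"x":0.01,"y":0.036,"z":-0.01,"wx":0,"wy":0,"wz":1.65},{"x":0,"y":0,"z":-0.02,"wx":0,"wy":0,"wz":0},{"x":0,"y":0,"z":-0.01,"wx":0,"wy":0,"wz":0},{"x":0,"y":0,"z":0,"wx":0,"wy":0,"wz":0},{"x":0,"y":0,"z":0,"wx":0,"wy":0,"wz":0}]}}

```text
t: 24.07
tool_pos: [0.5334, -0.045, 0.1439]
orientation: [179.9, -0.0, -78.0]
wrist_force: [0.5, 0.6, 2.0]
finger_gap: 0.0418
gripper_force: 0.0
```

Emit:
{"api": "step_arm", "payload": {"targets": [{"x":0,"y":-0.003,"z":-0.015,"wx":0,"wy":0,"wz":0},{"x":0,"y":0,"z":-0.02,"wx":0,"wy":0,"wz":0},{"x":0,"y":0,"z":-0.02,"wx":0,"wy":0,"wz":0},{"x":0,"y":0,"z":-0.01,"wx":0,"wy":0,"wz":0},{"x":0,"y":0,"z":-0.005,"wx":0,"wy":0,"wz":0},{"x":0,"y":0,"z":0,"wx":0,"wy":0,"wz":0}]}}

```text
t: 24.57
tool_pos: [0.5339, -0.0488, 0.0738]
orientation: [179.9, -0.0, -78.1]
wrist_force: [-0.0, 0.3, 0.0]
finger_gap: 0.0418
gripper_force: 0.0
```

Emit:
{"api": "step_arm", "payload": {"targets": [{"x":0,"y":0,"z":-0.006,"wx":0,"wy":0,"wz":0},{"x":0,"y":0,"z":-0.006,"wx":0,"wy":0,"wz":0},{"x":0,"y":0,"z":0,"wx":0,"wy":0,"wz":0},{"x":0,"y":0,"z":0,"wx":0,"wy":0,"wz":0}]}}

```text
t: 24.9
tool_pos: [0.5341, -0.0482, 0.062]
orientation: [180.0, -0.0, -78.0]
wrist_force: [-0.1, -1.2, 0.3]
finger_gap: 0.042
gripper_force: 0.0
```

Emit:
{"api": "step_arm", "payload": {"targets": [{"x":0,"y":0,"z":0,"wx":0,"wy":0,"wz":0},{"x":0,"y":0,"z":0,"wx":0,"wy":0,"wz":0},{"x":0,"y":0,"z":0,"wx":0,"wy":0,"wz":0},{"x":0,"y":0,"z":0,"wx":0,"wy":0,"wz":0},{"x":0,"y":0,"z":0,"wx":0,"wy":0,"wz":0}], "grip": 255, "grip_force": 60}}

```text
t: 25.32
tool_pos: [0.5343, -0.0481, 0.0622]
orientation: [-180.0, -0.0, -78.0]
wrist_force: [-1.2, 0.5, 1.8]
finger_gap: 0.0129
gripper_force: 58.6
```

Emit:
{"api": "step_arm", "payload": {"targets": [{"x":-0.001,"y":0.005,"z":0,"wx":0,"wy":0,"wz":0},{"x":-0.001,"y":0.005,"z":0,"wx":0,"wy":0,"wz":0},{"x":0,"y":0,"z":0,"wx":0,"wy":0,"wz":0}]}}

```text
t: 25.57
tool_pos: [0.5322, -0.0381, 0.0622]
orientation: [-180.0, -0.0, -78.0]
wrist_force: [0.5, -3.2, 2.1]
finger_gap: 0.0136
gripper_force: 58.6
```

Emit:
{"api": "step_arm", "payload": {"targets": [{"x":-0.001,"y":0.005,"z":0,"wx":0,"wy":0,"wz":0},{"x":-0.001,"y":0.005,"z":0,"wx":0,"wy":0,"wz":0},{"x":0,"y":0,"z":0,"wx":0,"wy":0,"wz":0},{"x":0,"y":0,"z":0,"wx":0,"wy":0,"wz":0}]}}

```text
t: 25.9
tool_pos: [0.53, -0.0279, 0.0619]
orientation: [-180.0, 0.0, -78.0]
wrist_force: [-0.1, -0.4, 1.5]
finger_gap: 0.0133
gripper_force: 58.8
```

Emit:
{"api": "step_arm", "payload": {"targets": [{"x":-0.001,"y":0.005,"z":0,"wx":0,"wy":0,"wz":0},{"x":-0.001,"y":0.006,"z":0,"wx":0,"wy":0,"wz":0},{"x":0,"y":0,"z":0,"wx":0,"wy":0,"wz":0}]}}

```text
t: 26.15
tool_pos: [0.5279, -0.0167, 0.0619]
orientation: [180.0, -0.0, -78.0]
wrist_force: [-0.3, -1.1, 1.5]
finger_gap: 0.0131
gripper_force: 58.8
```

```bash
cat > chk.py <<'E'
from h import *
import sys
s=cams.get_image("scene");cv2.imwrite(f"pics/{sys.argv[1]}.png",s[:,:,::-1])
# profile along pen axis (dock axis at pen height), dark/bright, s from dock centre
c=cams.get_calibration("scene");ax=np.array([-.2062,.9785,0])
o=[]
for k in range(-100,84,4):
    q=np.array([.5305,-.031,.099])+ax*k/1000
    v=c['R']@q+c['t'];u=v[:2]/v[2]*c['fx']+[c['cx'],c['cy']]
    o.append(f"{k}:{int(cv2.getRectSubPix(s,(2,2),tuple(map(float,u))).mean())}")
print(*o)
E
python3 chk.py s_g
sed -i 's/^s=cams.*/s=cv2.imread("pics\/s_f.png")/' chk.py; python3 chk.py x; git -v >/dev/null 2>&1
```

```text
-100:143 -96:144 -92:132 -88:93 -84:66 -80:59 -76:58 -72:55 -68:53 -64:51 -60:52 -56:56 -52:63 -48:78 -44:94 -40:86 -36:68 -32:57 -28:52 -24:51 -20:51 -16:51 -12:52 -8:53 -4:63 0:87 4:109 8:116 12:134 16:150 20:159 24:166 28:165 32:125 36:72 40:59 44:58 48:58 52:59 56:59 60:57 64:58 68:58 72:57 76:56 80:61
-100:133 -96:109 -92:109 -88:166 -84:224 -80:243 -76:246 -72:246 -68:246 -64:245 -60:246 -56:246 -52:246 -48:245 -44:244 -40:243 -36:243 -32:243 -28:245 -24:245 -20:244 -16:243 -12:244 -8:242 -4:211 0:137 4:83 8:72 12:70 16:72 20:73 24:73 28:72 32:70 36:67 40:65 44:66 48:71 52:88 56:108 60:116 64:117 68:125 72:131 76:126 80:119
```

The pen moved 33 mm and is now centred (cap boundary at about +32 mm on the dock axis, against about 0 before). I'll regrip at the dock's middle and press home.

Emit:
{"api": "step_arm", "payload": {"targets": [{"x":0,"y":0,"z":0,"wx":0,"wy":0,"wz":0},{"x":0,"y":0,"z":0,"wx":0,"wy":0,"wz":0},{"x":0,"y":0,"z":0,"wx":0,"wy":0,"wz":0},{"x":0,"y":0,"z":0,"wx":0,"wy":0,"wz":0},{"x":0.001,"y":-0.007,"z":0,"wx":0,"wy":0,"wz":0},{"x":0.002,"y":-0.007,"z":0,"wx":0,"wy":0,"wz":0},{"x":0,"y":0,"z":0,"wx":0,"wy":0,"wz":0},{"x":0,"y":0,"z":0,"wx":0,"wy":0,"wz":0}], "grip": 150}}

```text
t: 26.87
tool_pos: [0.5312, -0.0318, 0.0618]
orientation: [180.0, -0.0, -78.1]
wrist_force: [0.2, -0.0, -0.2]
finger_gap: 0.0352
gripper_force: 0.0
```

Emit:
{"api": "step_arm", "payload": {"targets": [{"x":0,"y":0,"z":0,"wx":0,"wy":0,"wz":0},{"x":0,"y":0,"z":0,"wx":0,"wy":0,"wz":0},{"x":0,"y":0,"z":0,"wx":0,"wy":0,"wz":0},{"x":0,"y":0,"z":0,"wx":0,"wy":0,"wz":0},{"x":0,"y":0,"z":0,"wx":0,"wy":0,"wz":0}], "grip": 255, "grip_force": 100}}

```text
t: 27.28
tool_pos: [0.5312, -0.031, 0.062]
orientation: [-180.0, -0.0, -78.0]
wrist_force: [-0.8, -0.7, 1.3]
finger_gap: 0.0118
gripper_force: 98.7
```

Emit:
{"api": "step_arm", "payload": {"targets": [{"x":0,"y":0,"z":-0.001,"wx":0,"wy":0,"wz":0},{"x":0,"y":0,"z":-0.001,"wx":0,"wy":0,"wz":0},{"x":0,"y":0,"z":-0.001,"wx":0,"wy":0,"wz":0},{"x":0,"y":0,"z":0,"wx":0,"wy":0,"wz":0}]}}

```text
t: 27.62
tool_pos: [0.5321, -0.031, 0.0596]
orientation: [-179.9, -0.0, -78.0]
wrist_force: [-0.6, -0.4, 7.7]
finger_gap: 0.0115
gripper_force: 99.5
```

Emit:
{"api": "step_arm", "payload": {"targets": [{"x":0,"y":0,"z":-0.001,"wx":0,"wy":0,"wz":0},{"x":0,"y":0,"z":-0.001,"wx":0,"wy":0,"wz":0},{"x":0,"y":0,"z":-0.001,"wx":0,"wy":0,"wz":0},{"x":0,"y":0,"z":0,"wx":0,"wy":0,"wz":0}]}}

```text
t: 27.95
tool_pos: [0.5331, -0.0309, 0.0576]
orientation: [-179.8, -0.0, -78.0]
wrist_force: [-0.9, -0.6, 13.8]
finger_gap: 0.0117
gripper_force: 100.2
```

```bash
python3 -c "
from h import *
x=telemetry.sense();print({k:np.round(x[k],4).tolist() for k in('wrist_force','torque')})"
```

```text
{'wrist_force': [-0.9105, -0.5677, 13.7506], 'torque': [0.095, 0.2983, 0.1487]}
```

Emit:
{"api": "step_arm", "payload": {"targets": [{"x":0,"y":0,"z":-0.001,"wx":0,"wy":0,"wz":0},{"x":0,"y":0,"z":0,"wx":0,"wy":0,"wz":0},{"x":0,"y":0,"z":0,"wx":0,"wy":0,"wz":0},{"x":0,"y":0,"z":0,"wx":0,"wy":0,"wz":0},{"x":0,"y":0,"z":0,"wx":0,"wy":0,"wz":0},{"x":0,"y":0,"z":0,"wx":0,"wy":0,"wz":0},{"x":0,"y":0,"z":0,"wx":0,"wy":0,"wz":0},{"x":0,"y":0,"z":0,"wx":0,"wy":0,"wz":0},{"x":0,"y":0,"z":0,"wx":0,"wy":0,"wz":0}]}}

```text
t: 28.7
tool_pos: [0.5336, -0.0308, 0.0571]
orientation: [-179.7, -0.0, -77.9]
wrist_force: [-2.0, 0.8, 15.4]
finger_gap: 0.0115
gripper_force: 100.4
```

```bash
sed -i 's/^s=cv2.imread.*/s=cams.get_image("scene")/' chk.py; python3 chk.py s_h
```

```text
-100:93 -96:65 -92:59 -88:57 -84:54 -80:54 -76:52 -72:52 -68:53 -64:54 -60:53 -56:58 -52:74 -48:80 -44:66 -40:55 -36:52 -32:51 -28:52 -24:51 -20:52 -16:54 -12:66 -8:88 -4:103 0:117 4:133 8:150 12:170 16:201 20:228 24:236 28:235 32:212 36:136 40:72 44:59 48:59 52:58 56:59 60:57 64:57 68:57 72:58 76:57 80:56
```

Emit:
{"api": "step_arm", "payload": {"targets": [{"x":0,"y":0,"z":0.002,"wx":0,"wy":0,"wz":0},{"x":0,"y":0,"z":0.002,"wx":0,"wy":0,"wz":0},{"x":0,"y":0,"z":0.002,"wx":0,"wy":0,"wz":0},{"x":0,"y":0,"z":0.001,"wx":0,"wy":0,"wz":0},{"x":0,"y":0,"z":0,"wx":0,"wy":0,"wz":0}]}}

```text
t: 29.17
tool_pos: [0.531, -0.0311, 0.0619]
orientation: [-180.0, 0.0, -78.0]
wrist_force: [-0.6, 0.1, 1.4]
finger_gap: 0.0117
gripper_force: 98.8
```

```bash
python3 chk.py s_i
```

```text
-100:65 -96:57 -92:55 -88:53 -84:52 -80:52 -76:52 -72:53 -68:55 -64:53 -60:56 -56:67 -52:70 -48:58 -44:51 -40:51 -36:51 -32:51 -28:51 -24:50 -20:53 -16:70 -12:91 -8:104 -4:114 0:131 4:148 8:164 12:192 16:223 20:237 24:237 28:217 32:150 36:77 40:59 44:59 48:61 52:61 56:60 60:56 64:56 68:59 72:58 76:57 80:61
```

The head is unloaded and the pen still centred. I'll release and go straight up, then check.

Emit:
{"api": "step_arm", "payload": {"targets": [{"x":0,"y":0,"z":0,"wx":0,"wy":0,"wz":0},{"x":0,"y":0,"z":0,"wx":0,"wy":0,"wz":0},{"x":0,"y":0,"z":0,"wx":0,"wy":0,"wz":0},{"x":0,"y":0,"z":0,"wx":0,"wy":0,"wz":0},{"x":0,"y":0,"z":0,"wx":0,"wy":0,"wz":0}], "grip": 130}}

```text
t: 29.63
tool_pos: [0.531, -0.0311, 0.0617]
orientation: [180.0, 0.0, -78.0]
wrist_force: [0.6, -0.6, 0.8]
finger_gap: 0.0421
gripper_force: 0.0
```

```bash
python3 chk.py s_j
```

```text
-100:64 -96:59 -92:56 -88:53 -84:52 -80:51 -76:52 -72:50 -68:50 -64:51 -60:51 -56:51 -52:50 -48:52 -44:52 -40:53 -36:64 -32:115 -28:191 -24:229 -20:235 -16:227 -12:199 -8:178 -4:175 0:166 4:167 8:172 12:184 16:214 20:234 24:233 28:210 32:143 36:79 40:65 44:68 48:67 52:66 56:64 60:61 64:62 68:62 72:60 76:57 80:64
```

Emit:
{"api": "step_arm", "payload": {"targets": [{"x":0,"y":0,"z":0.005,"wx":0,"wy":0,"wz":0},{"x":0,"y":0,"z":0.01,"wx":0,"wy":0,"wz":0},{"x":0,"y":0,"z":0.02,"wx":0,"wy":0,"wz":0},{"x":0,"y":0,"z":0.03,"wx":0,"wy":0,"wz":0},{"x":0,"y":0,"z":0.03,"wx":0,"wy":0,"wz":0},{"x":0,"y":0,"z":0.03,"wx":0,"wy":0,"wz":0},{"x":0,"y":0,"z":0.02,"wx":0,"wy":0,"wz":0},{"x":0,"y":0,"z":0,"wx":0,"wy":0,"wz":0},{"x":0,"y":0,"z":0,"wx":0,"wy":0,"wz":0}]}}

```text
t: 30.43
tool_pos: [0.5319, -0.0309, 0.2092]
orientation: [-179.8, 0.0, -78.0]
wrist_force: [0.1, -0.9, -1.1]
finger_gap: 0.0415
gripper_force: 0.0
```

```bash
python3 chk.py s_k
```

```text
-100:136 -96:141 -92:141 -88:133 -84:144 -80:162 -76:168 -72:161 -68:131 -64:94 -60:92 -56:148 -52:204 -48:226 -44:228 -40:227 -36:227 -32:228 -28:227 -24:227 -20:229 -16:230 -12:231 -8:232 -4:230 0:229 4:230 8:232 12:236 16:238 20:238 24:235 28:211 32:143 36:81 40:68 44:70 48:72 52:70 56:66 60:63 64:64 68:67 72:64 76:60 80:66
```

Centred: the white barrel runs from −56 to +32 mm, and the tail end is at about −69. I'll move aside and do a last triangulation.

Emit:
{"api": "step_arm", "payload": {"targets": [{"x":-0.005,"y":-0.03,"z":0,"wx":0,"wy":0,"wz":-1},{"x":-0.01,"y":-0.036,"z":0,"wx":0,"wy":0,"wz":-2},{"x":-0.01,"y":-0.036,"z":0,"wx":0,"wy":0,"wz":-2},{"x":-0.01,"y":-0.036,"z":0,"wx":0,"wy":0,"wz":-2},{"x":-0.01,"y":-0.036,"z":0,"wx":0,"wy":0,"wz":-2},{"x":-0.01,"y":-0.036,"z":0,"wx":0,"wy":0,"wz":-2},{"x":-0.01,"y":-0.036,"z":0,"wx":0,"wy":0,"wz":-2},{"x":-0.01,"y":-0.036,"z":0,"wx":0,"wy":0,"wz":-2},{"x":-0.01,"y":-0.036,"z":0,"wx":0,"wy":0,"wz":-2},{"x":-0.01,"y":-0.036,"z":0,"wx":0,"wy":0,"wz":-2},{"x":-0.01,"y":-0.036,"z":0,"wx":0,"wy":0,"wz":-2},{"x":-0.01,"y":-0.036,"z":0,"wx":0,"wy":0,"wz":-2},{"x":0,"y":0,"z":0,"wx":0,"wy":0,"wz":0},{"x":0,"y":0,"z":0,"wx":0,"wy":0,"wz":0}]}}

```text
t: 31.65
tool_pos: [0.4143, -0.4584, 0.2049]
orientation: [179.8, 0.1, -101.2]
wrist_force: [-1.6, 0.8, 0.0]
finger_gap: 0.0422
gripper_force: 0.0
```

Run:
```python
from h import *
np.set_printoptions(precision=4,suppress=True)
t=cams.get_image("top")[:,:,::-1];s=cams.get_image("scene")[:,:,::-1]
cv2.imwrite("pics/t_z.png",t);cv2.imwrite("pics/s_z.png",s)
def ends(im,box,thr):
    x,y,w,h=box;m=(im[y:y+h,x:x+w].min(2)>thr).astype(np.uint8);n,l,st,c=cv2.connectedComponentsWithStats(m)
    for i in range(1,n):
        p=np.argwhere(l==i)[:,::-1].astype(np.float32);r=cv2.minAreaRect(p)
        if st[i,4]>50 and max(r[1])>3*min(r[1]):
            vx,vy,cx,cy=cv2.fitLine(p,cv2.DIST_L2,0,.01,.01).ravel();u=(p-[cx,cy])@[vx,vy]
            a=np.array([cx+x,cy+y]);d=np.array([vx,vy]);return sorted([a+d*(u.min()-.3),a+d*(u.max()+.3)],key=lambda p:p[0])
for tt,ts in((165,180),(175,190),(185,200)):
    T=ends(t,(275,160,70,60),tt);S=ends(s,(265,145,40,55),ts)
    if T is None or S is None:print(T,S);continue
    P=[tri(a,b) for a,b in zip(T,S)];d=P[0]-P[1];L=np.linalg.norm(d);d/=L
    print(*P,"L",round(L,4),"yaw",np.degrees(np.arctan2(-d[0],d[1])),"tilt",np.degrees(np.arcsin(d[2])),"mid",P[1]+d*.057)
# timer/tape/ballpoint motion
a=cv2.imread("pics/top0.png").astype(int)
for n,b in(("tape",(370,230,50,50)),("timer",(280,135,45,38)),("ball",(125,228,80,22))):
    x,y,w,h=b;print(n,np.abs(a-t)[y:y+h,x:x+w].mean())
```

```text
[ 0.5252 -0.0037  0.0938] [ 0.5422 -0.0872  0.0954] L 0.0853 yaw 11.490374957518044 tilt -1.0488724848197044 mid [ 0.5309 -0.0314  0.0943]
[ 0.5248 -0.0037  0.0956] [ 0.5423 -0.0872  0.0954] L 0.0853 yaw 11.823373981495232 tilt 0.12704511670254764 mid [ 0.5306 -0.0314  0.0956]
[ 0.525  -0.0038  0.0964] [ 0.5424 -0.0871  0.0957] L 0.0851 yaw 11.807753779398205 tilt 0.47099792099829957 mid [ 0.5307 -0.0313  0.0961]
tape 6.1656
timer 3.2185185185185183
ball 3.5517045454545455
```

The pen is centred, level and parallel at z≈0.095, the bystanders haven't moved and the arm is clear, so I'm handing in.

```bash
python3 -c "
from bench import workorder;print(workorder.job_done())"
```

```text
the job is handed in; nothing more can be done
None
```

The marker is in the dock and the job is handed in, at about 32 s of robot time; no verdict came back. It sits centred and level, was pressed home at about 15–16 N for over half a second, then released. The clips were not seen directly: that both snapped is inferred from a 4.7 N tug the pen resisted earlier, before it was slid about 30 mm to centre, and from the load and height since. The other things did not move.

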